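# Check an air mount's pressure with a push-on rod gauge

## Task

Check the pressure of the optical table's air mount: take the gauge from its rest and push its cup along the leaning valve until it is fully home, keeping it pressed with about 15 newtons for a good second without ramming it, so that the pressure drives the white rod out. Then put the gauge back in its rest as it lay, with the rod left out as it came and not touched by the fingers, and slide the marker on the rest until its pointer is level with the end of the rod. Leave the other things on the table where they are.

Things in the scene. Friction and masses are not known exactly. Their poses are not given: they have to be found in the camera images.
- gauge: Push-on pressure gauge, 220 g, lying in the rest at the start: a black head with a round steel cup facing down, and a steel barrel (18 mm diameter) leaving the head sideways. Origin: centre of the cup's rim, its lowest plane; z up along the cup's axis, x along the barrel. Cup: 37 mm outside, bore 27 mm, 16 mm deep. Barrel: axis 45 mm above the rim, from x = 17 to 107 mm.
- gauge_head (a point): Middle of the gripping part of the gauge's head, 62 mm above the cup's rim, right above the cup. The head is 34 mm along x, 30 mm along y, from 16 to 78 mm above the rim; grip it here from above, fingers closing along the gauge's y.
- gauge_plunger (a point): Centre of the plunger's lower face in the cup's roof. The valve's pin, held up by a hidden pressure (it sinks with 3 to 7 N plus 0.6 N per mm), pushes it up into the head, 13.5 mm at most; the rod comes out 4 mm for each mm. It moves only at about 8 N and stays. So the push climbs to about 8 N, stays there while the rod comes out, and climbs on when the roof meets the stem.
- gauge_seal (a point): Centre of the roof of the gauge's cup, 16 mm above the rim. The gauge is fully home when the roof sits on the stem's top face; the stem itself then gives way softly (from 8 to 12 N on, 1.5 N per mm, 5 mm at most) before a hard stop. Steady 11 to 40 N is right.
- rod (a joint): How far the white rod has come out of the barrel (m): 0 at the start, 0.055 at most. About 2 N moves it by hand; it stays where it is left. A mount reads about 0.015 to 0.05.
- rod_end (a point): Middle of the rod's outer end face: end of the white knob (12 mm diameter, 8 mm long) on the rod's end, x = 115 mm plus the rod's travel, 45 mm above the cup's rim.
- mount: Fixed air mount: dark round canister, 124 mm in diameter at the foot, 92 mm high. Origin: centre of its underside. Its valve leans 0.35 rad (20 degrees) from upright toward the mount's own -x.
- valve_foot (a point): Centre of the top face of the valve's fixed brass boss (36 mm diameter); z points out along the leaning stem, on its axis. The stem (22 mm diameter, 2 mm chamfer) stands out of the boss by 24 to 38 mm, differently each time and given by no reading; a steel pin of 6 mm diameter stands 14 mm out of the stem's top face. The cup's roof must land on that top face.
- rest: Fixed grey rest, a plate 220 x 105 mm and 10 mm thick (x from -105 to 115 mm, y from -35 to 70 mm). Origin: underside of the plate. The gauge belongs with its cup standing on the plate at x = -70 mm, y = 0 (the cup is within four fences 14 mm high, 4 mm clear all round), its barrel along the rest's +x in a notch 25 mm wide at x = 10 mm.
- marker (a joint): Place of the marker on the rest's rail (m), 0 to 0.065, growing toward the rest's +x; 1.5 N of friction, it stays where it is left.
- pointer (a point): End of the marker's pointer, 14 mm beside the rod's axis, 55 mm above the table, at the rest's x = 50 mm plus the marker's travel. The marker's upright aluminium fin to grip is centred 38 mm farther along the rest's +y: 14 mm along x, 24 mm along y, its top 68 mm above the table, on a wider foot that ends 30 mm above the table.
- driver: Bystander: screwdriver, 150 mm, lying between the mount and the rest.
- post: Bystander: steel optical post on a foot 38 mm wide, 60 mm high.
- stage_block: Bystander: black translation stage, 70 x 70 x 47 mm, with a micrometer.
- screw_box: Bystander: grey screw box with a clear lid, 104 x 84 x 48 mm.
- mouse: Bystander: computer mouse, 100 mm.
- lens_mount: Bystander: round lens mount, 60 mm wide, 14 mm high.
Things that resemble listed ones, but are neither listed nor needed, are in the scene too. Leave any blue or pink look-alike of the mount alone.

How it is judged (in metres and radians):
On the way, in this order (a step that is already met when the one before it is completed fails the run):
1. the gauge is pushed fully home on the valve and kept pressed there, the rod driven out (contact force between gauge and mount above 11 N and x of gauge_seal in the frame of valve_foot between -0.007 and 0.007 m and y of gauge_seal in the frame of valve_foot between -0.007 and 0.007 m and angle between the z axis of gauge and the z axis of valve_foot, either way round below 0.2 rad and value of joint rod above 0.012 m), for 0.5 s.
2. the gauge is back in its rest and let go (x of gauge in the frame of rest between -0.076 and -0.064 m and y of gauge in the frame of rest between -0.006 and 0.006 m and height (world z) of gauge below 0.014 m and angle between gauge's own z axis and vertical below 0.08 rad and angle between the x axis of gauge and the x axis of rest, either way round below 0.12 rad and contact force between the fingers and gauge below 0.1 N), for 0.2 s.
At the end, for the whole second after the job is handed in: The gauge lies at rest in its place in the rest (cup within 6 mm of its place and standing on the plate, upright within 0.08 rad, barrel along the rest within 0.12 rad), its rod still out by more than 12 mm, and the marker's pointer is level with the rod's end to 4 mm along the rest (x of gauge in the frame of rest between -0.076 and -0.064 m and y of gauge in the frame of rest between -0.006 and 0.006 m and height (world z) of gauge below 0.014 m and angle between gauge's own z axis and vertical below 0.08 rad and angle between the x axis of gauge and the x axis of rest, either way round below 0.12 rad and linear speed of gauge below 0.02 m/s and value of joint rod above 0.012 m and x of rod_end in the frame of pointer between -0.004 and 0.004 m); the robot touches nothing.
It fails at once if the fingers push or pull the rod (more than 1 N) (contact force between the fingers and rod above 1 N).
It fails at once if the gauge is rammed on the mount with more than 45 N (contact force between gauge and mount above 45 N).
It fails at once if a bystander is moved by more than 30 mm (distance of any of driver, post, stage_block, screw_box, mouse, lens_mount from where it was at the start of the episode above 0.03 m).
It also fails if it takes over 61 s, if anything falls off the work surface, if the arm or the gripper's body presses on something with over 40 N, if the wrist force passes 120 N, or if a joint passes its speed limit or range.

## Robot

A 6-joint arm with a two-finger parallel gripper is mounted at the origin on the work surface. World frame = base frame: x ahead of the robot, y to its left, z up, the work surface at z = 0. Lengths are in m, angles in degrees, forces in N, time in s.
With the tool pointing down it reaches from about 0.4 to 0.825 m from the base axis. Payload 7 kg.
Tool frame: the origin (TCP) lies midway between the tips of the shut fingers; the grasp point (between the pads) lies 19 mm behind it (r.hold_point_z is the distance from the TCP to the grasp point, in m); y points along the fingers, z is the direction in which the jaws open and shut, and the axes are right-handed (so a half turn about y gives the same grasp; the last joint's range is limited). The gripper opens to 88 mm and grips with 3 to 60 N. Pads are 19 mm wide; open, the fingers measure 130 mm over their backs; the gripper's body (78 mm by 193 mm) begins 47 mm behind the grasp point.
Start: joints at [83.944, 20.546, 0.682, 0, -70.136, -16.507], TCP at [0.259, 0.623, 0.227] pointing down, gripper open.
Joint ranges: [-176.03, 176.03], [-82.01, 121.73], [-58.28, 71.71], [-173.87, 95.51], [-174.79, -0.11], [-173.66, 173.66]. Speed limits (degrees/s): [136.94, 136.94, 172.46, 180, 180, 180].

## Interface

Orientations are given as [roll, pitch, yaw] about the fixed x, y, z axes, in that order (R = Rz(yaw) Ry(pitch) Rx(roll)).
In Python, from plant import r, imaging gives the robot as it stands.
- The arm moves only by the tool drive_tool, never from a script. Its argument "deltas" is a list of rows, each a list of 6 numbers: the shift along the world's x, y, z in cm, then the turn, a rotation vector about the world's x, y, z in rad. In form: [[tx, ty, tz, rx, ry, rz], ...]. A call has exactly 8 rows; each row is the pose to reach, as a shift and turn from the pose commanded when the call began; what a row does not reach only later rows make up. A row lasts 1/12 s, in which the tool goes at most 41.7 mm and 7.16 degrees, less where a joint would pass 70% of its speed; a pose out of reach is approached as far as the arm can. A call with a gripper value outside its range is refused whole. "claw" is the opening, from 0 (shut) to 1 (fully open), set as the call begins (left out, the last holds). The fingers move at their own pace and stop on an object; "squeeze" is the grip in N (left out, the last holds). Time passes only in rows, so rows that repeat a pose let the fingers close, or fill a call up. It gives the time, the measured TCP pose, the force and the opening at its end, in the units of the state.
- r.get_state(): the state, without advancing time (a new reading comes with each control period).
- imaging.capture(name): name is "scene" or "top"; returns the picture (384x512x3 uint8, red, green, blue); there is no depth.
- imaging.get_calibration(name): a dict with "mtx" (3x3 intrinsics, pixels), "R" (3x3) and "t" (3): a world point X has camera coordinates R X + t. Camera axes: x right, y down, z forward; pixel columns grow to the right and rows downward; lengths in m; the calibration is good to about 2 mm. A picture is of the moment at which its call begins. get_calibration takes no time and is no camera call.
- r.close_job(): hands the job in, once; it reports no verdict.
Trained networks look in the newest picture that a camera, given by its name, has taken for a name from the list of things; names that differ only in an ending like _2 or _b are one class to them, and where a whole thing is asked for, a point or a joint stands for the part that bears it (a point fixed in the world has none). Each returns a list of dicts, best first, with "score" (0 to 1); they miss things now and then, are a little off and sometimes report something else, mostly with a low value. They report only what shows in the picture. A call takes as long as a camera call. They do not tell look-alikes from the thing itself.
- imaging.search_frame(camera, label): "bbox" ([left, top, right, bottom] in pixels, round what is visible of it).
- imaging.outline_of(camera, label): "region" (384x512 bool, what is visible of it) and "bbox" ([left, top, right, bottom] in pixels, round what is visible of it).
- imaging.landmark_of(camera, label): "position" ([column, row] in pixels: a listed point, or the origin of a listed thing).
The state is a dict: "time_s": time; "joints": joint angles; "qd": joint speeds; "joint_torque": joint torques, N m; "tcp_pos": TCP position; "eef_rot": TCP orientation; "contact_force": force on the tool from outside, world axes, zero at the start; "moment": the same for the moment, N m; "gripper_width": finger opening in m.
Only numpy, scipy, OpenCV 4.12 (cv2) and the standard library are available. Lean on these libraries where they do the work, as an engineer would, in place of code of your own. Each camera call takes 0.05 s, during which the arm holds its last target.

## Working session

There is one attempt and no reset: what is moved stays moved. The work goes in short steps, Python scripts to look and compute and a tool call to move; the robot and the scene stay as the last step left them, time stands still between calls to the robot, and variables do not carry over. Pictures are saved under pics/ and viewed, and the job is handed in when it is done.

Besides the shell and the picture viewer there is one more tool, called after ">>>" by a JSON object that holds its "name" and its "arguments", one argument or row to a line. drive_tool: Moves the arm, as the interface text tells. Its arguments: {"type":"object","properties":{"deltas":{"type":"array"},"claw":{"type":"number"},"squeeze":{"type":"number"}},"required":["deltas"]}

```bash
ls; mkdir -p pics
cat > h.py <<'E'
import numpy as np, cv2
from plant import r, imaging
def save(name, fn, scale=1.5):
    im=imaging.capture(name); cv2.imwrite(f'pics/{fn}.png',cv2.resize(im[:,:,::-1],None,fx=scale,fy=scale,interpolation=cv2.INTER_CUBIC)); return im
def proj(name,X):
    c=imaging.get_calibration(name); p=np.array(c['mtx'])@(np.array(c['R'])@np.array(X,float)+np.array(c['t'])); return p[:2]/p[2]
def ray(name,uv):
    c=imaging.get_calibration(name); K=np.array(c['mtx']);R=np.array(c['R']);t=np.array(c['t'])
    d=R.T@np.linalg.solve(K,[uv[0],uv[1],1]); return -R.T@t, d/np.linalg.norm(d)
def at_z(name,uv,z):
    o,d=ray(name,uv); return o+d*(z-o[2])/d[2]
def tri(uv1,uv2,n1='scene',n2='top'):
    o1,d1=ray(n1,uv1);o2,d2=ray(n2,uv2)
    A=np.stack([d1,-d2],1); s=np.linalg.lstsq(A,o2-o1,rcond=None)[0]
    p,q=o1+d1*s[0],o2+d2*s[1]; return (p+q)/2, np.linalg.norm(p-q)
E
cat > s1.py <<'E'
from h import *
np.set_printoptions(precision=4,suppress=True)
print(r.get_state(), r.hold_point_z)
for n in ['scene','top']:
    save(n,n+'0')
    c=imaging.get_calibration(n); print(n,'cam pos',-np.array(c['R']).T@c['t'], np.array(c['R']).tolist(), c['mtx'])
    for l in ['gauge','gauge_head','rod_end','mount','valve_foot','rest','pointer']:
        print(l,[(np.round(d['position'],1).tolist(),round(d['score'],2)) for d in imaging.landmark_of(n,l)][:4])
E
python3 s1.py
```

```text
pics
{'time_s': 0.0, 'joints': array([ 83.9439,  20.5918,   0.6335,  -0.0186, -70.135 , -16.5069]), 'qd': array([ 0.0939, -0.0119,  0.0076,  0.0285,  0.0173, -0.1117]), 'joint_torque': array([ -0.0012, -58.2714,  29.3052,   6.9975,   0.007 ,  -0.0002]), 'tcp_pos': array([0.2588, 0.6229, 0.2256]), 'eef_rot': array([-89.9056,   0.0097, 157.4307]), 'contact_force': array([ 0.2294,  0.3082, -0.3729]), 'moment': array([ 0.0059, -0.0187, -0.0296]), 'gripper_width': 0.08777728250574693} 0.0188
scene cam pos [ 1.1353 -0.5873  1.1031] [[0.7220990613278759, 0.6915828247846276, -0.016915735050995938], [0.5347231031102676, -0.573497937182371, -0.6206217197679209], [-0.4389124612374619, 0.43910512694624804, -0.7839276362394638]] [[349.5639   0.     250.1562]
 [  0.     349.5639 193.6863]
 [  0.       0.       1.    ]]
gauge [([272.8, 160.3], 0.72)]
gauge_head [([272.5, 145.5], 0.8)]
rod_end [([286.9, 227.6], 0.7)]
mount [([201.5, 197.3], 0.95), ([237.1, 288.6], 0.9), ([211.5, 237.8], 0.64)]
valve_foot [([205.8, 223.0], 0.64), ([232.2, 270.9], 0.61), ([194.7, 175.7], 0.43), ([273.1, 159.8], 0.22)]
rest [([280.5, 171.5], 0.67)]
pointer [([296.8, 177.7], 0.43)]
top cam pos [ 0.4783 -0.0207  1.3221] [[-0.0302270653128105, -0.9994909565673388, -0.010205501588917096], [-0.9967431503952145, 0.0309045080281762, -0.07448492145232763], [0.07476240139801633, 0.00792080321954152, -0.9971699174230837]] [[437.9846   0.     254.066 ]
 [  0.     437.9846 193.4401]
 [  0.       0.       1.    ]]
gauge [([175.0, 230.9], 0.58), ([185.4, 211.4], 0.56)]
gauge_head [([169.6, 231.6], 0.84)]
rod_end []
mount [([347.0, 132.2], 0.8), ([320.5, 198.3], 0.7), ([289.1, 255.3], 0.59), ([186.0, 212.2], 0.47)]
valve_foot [([288.0, 266.6], 0.58), ([353.5, 131.8], 0.45), ([329.1, 198.6], 0.38)]
rest [([184.5, 210.9], 0.96)]
pointer [([189.6, 172.4], 0.51)]
```

View pics/scene0.png

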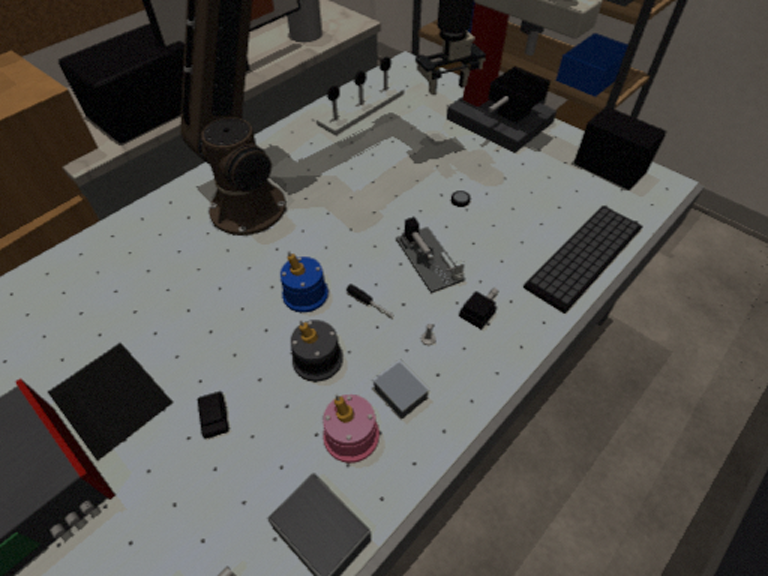

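View pics/top0.png

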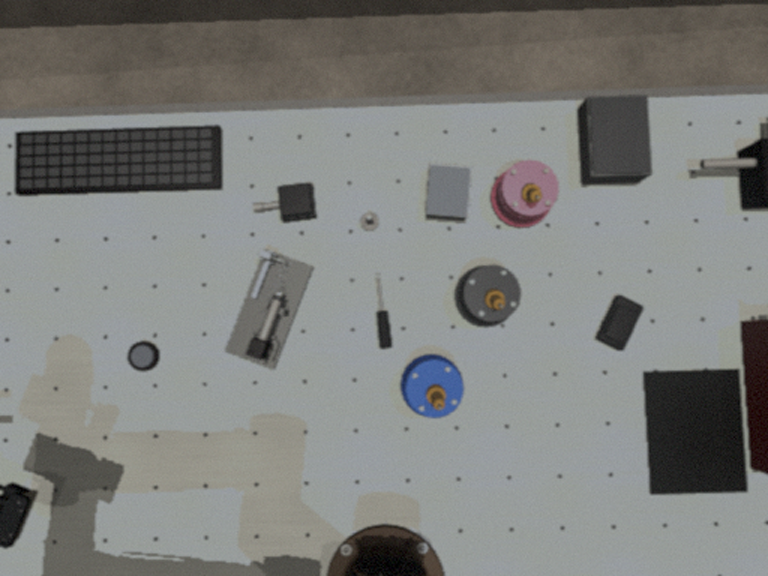

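```bash
cat > s2.py <<'E'
from h import *
np.set_printoptions(precision=4,suppress=True)
S={}
for n in ['scene','top']:
    ims=[imaging.capture(n).astype(float) for _ in range(4)]
    im=np.mean(ims,0); np.save(n+'0.npy',im)
im=np.load('scene0.npy');T=np.load('top0.npy')
def crop(im,x0,y0,x1,y1,fn,s):
    c=im[y0:y1,x0:x1]; c=np.clip((c/255)**0.6*255,0,255).astype(np.uint8)
    cv2.imwrite(f'pics/{fn}.png',cv2.resize(c[:,:,::-1],None,fx=s,fy=s,interpolation=cv2.INTER_CUBIC))
crop(T,145,155,215,250,'topgauge',6)
crop(T,295,165,355,225,'topmount',10)
crop(im,255,135,320,200,'scgauge',9)
crop(im,185,205,235,258,'scmount',11)
for n in ['scene','top']:
  for l in ['gauge','rest','mount','marker']:
    for d in imaging.outline_of(n,l)[:4]:
        m=d['region']; ys,xs=np.nonzero(m)
        print(n,l,round(d['score'],2),np.round(d['bbox'],1),m.sum(),xs.mean(),ys.mean())
        if l=='mount': np.save(f'mask_{n}_{l}_{int(xs.mean())}.npy',m)
        else: np.save(f'mask_{n}_{l}.npy',m)
E
python3 s2.py
```

```text
scene gauge 0.64 [268.9 142.8 291.7 173.1] 229 276.9956331877729 156.9825327510917
scene rest 0.83 [260.5 153.1 309.7 196.3] 830 288.47831325301206 174.46385542168676
scene mount 0.9 [185.2 168.5 219.8 213.5] 1007 202.2850049652433 188.7100297914598
scene mount 0.76 [192.6 211.8 232.8 253.7] 1186 210.49831365935918 233.2301854974705
scene mount 0.74 [216.  263.5 251.3 311. ] 1348 233.540059347181 285.26780415430267
scene mount 0.45 [261.8 151.5 310.8 197.8] 1088 287.78860294117646 173.8170955882353
scene marker 0.41 [296.4 173.9 312.3 188.8] 88 304.5568181818182 179.625
top gauge 0.89 [164.5 194.8 190.1 241.7] 344 176.88953488372093 221.66860465116278
top rest 0.96 [152.4 166.5 208.1 246.5] 2135 179.54660421545668 203.17611241217799
top mount 0.83 [328.3 106.9 373.8 153.5] 1519 349.54114549045426 128.96247531270572
top mount 0.7 [305.6 176.7 347.7 219.8] 1400 324.8392857142857 196.625
top mount 0.63 [267.2 238.4 307.8 277.7] 1391 287.87706685837526 256.6340762041697
top mount 0.28 [ 87.  225.8 106.8 246.7] 330 95.88787878787879 237.29393939393938
top marker 0.35 [281.9 110.3 315.5 148.8] 1107 298.8825654923216 127.70822041553748
```

View pics/topgauge.png

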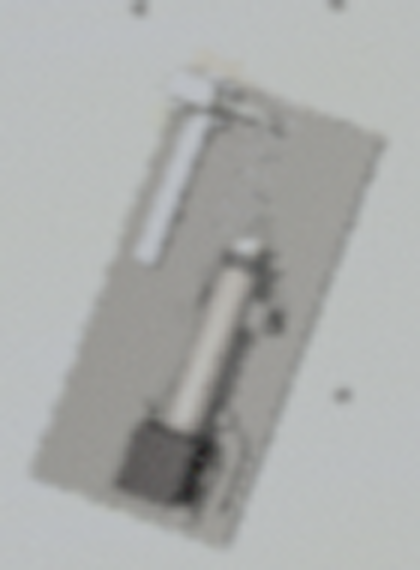

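View pics/topmount.png

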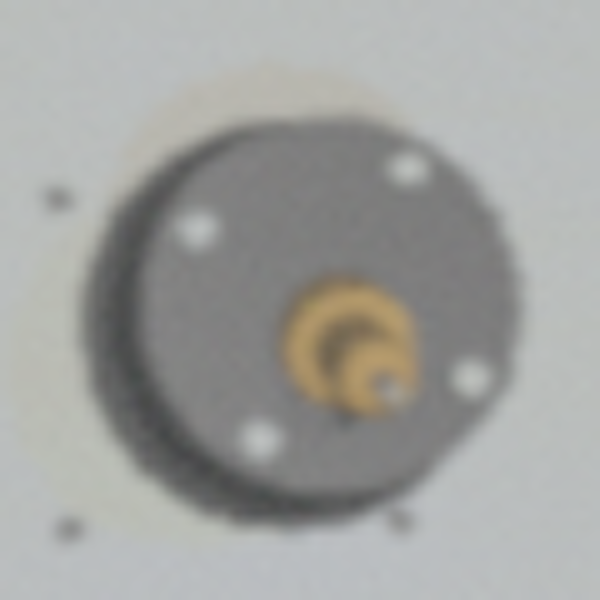

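View pics/scgauge.png

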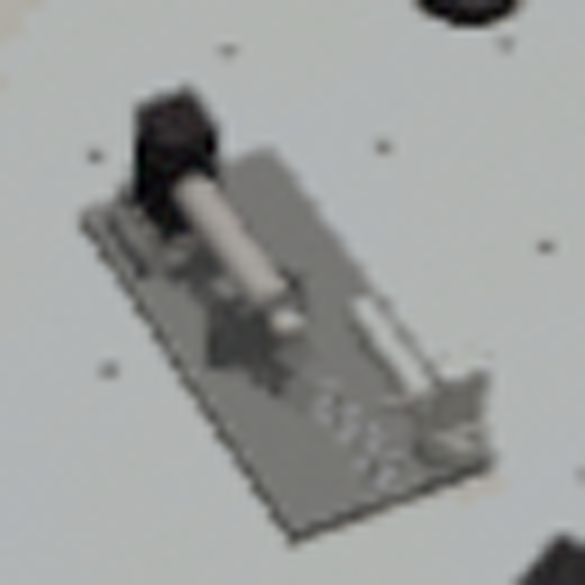

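View pics/scmount.png

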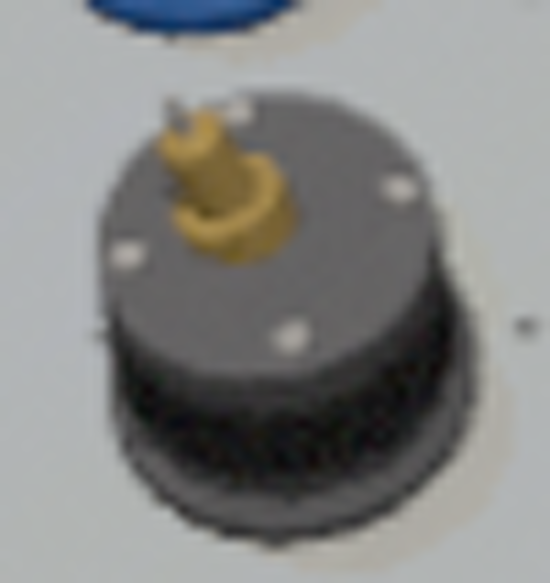

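```bash
cat > s3.py <<'E'
from h import *
from scipy.optimize import least_squares
np.set_printoptions(precision=4,suppress=True)
def tg(u,v): return 145+(u+.5)/6-.5,155+(v+.5)/6-.5
def tm(u,v): return 295+(u+.5)/10-.5,165+(v+.5)/10-.5
def sg(u,v): return 255+(u+.5)/9-.5,135+(v+.5)/9-.5
def sm(u,v): return 185+(u+.5)/11-.5,205+(v+.5)/11-.5
pin,e=tri(sm(172,103),tm(392,384)); print('pin',pin,e)
boss,e=tri(sm(232,203),tm(349,343)); print('boss',boss,e)
d=pin-boss; print('len',np.linalg.norm(d),'lean',np.degrees(np.arccos(d[2]/np.linalg.norm(d))),'az',np.degrees(np.arctan2(d[1],d[0])))
B=[tri(a,b) for a,b in [(sm(400,188),tm(472,378)),(sm(291,337),tm(405,168)),(sm(127,254),tm(197,230)),(sm(238,112),tm(260,440))]]
for b in B: print('bolt',b)
P=np.array([b[0] for b in B]);print('centre',P.mean(0), [np.degrees(np.arctan2(*(p-P.mean(0))[1::-1])) for p in P],[np.linalg.norm(p-P.mean(0)) for p in P])
# rest corners top z .01
ct={(115,-35):tg(386,137),(-105,70):tg(30,475),(-105,-35):tg(226,549)}
cs={(115,-35):sg(293,533),(-105,-35):sg(83,216),(-105,70):None,(115,70):None}
for k,v in ct.items(): print('top',k,at_z('top',v,.01))
for k,v in cs.items():
    if v: print('scene',k,at_z('scene',v,.01))
hd=[]
for a,b in [(sg(181,115),tg(155,460))]: print('head?',tri(a,b))
def head(z): 
    return at_z('top',tg(157,462),z)
print('head top z .088',head(.088))
print('knob end',tri(sg(287,318),tg(247,245)))
E
python3 s3.py
```

```text
pin [ 0.5341 -0.2256  0.1413] 0.0010772146281103991
boss [ 0.5484 -0.2215  0.0964] 7.563507658394564e-05
len 0.04738210866104988 lean 18.305404414877813 az -163.95672957517888
bolt (array([ 0.5655, -0.2199,  0.1227]), np.float64(0.08384182413066685))
bolt (array([ 0.5971, -0.2403,  0.0931]), np.float64(0.0012451310430026167))
bolt (array([ 0.5583, -0.2179,  0.0856]), np.float64(0.0870131019180277))
bolt (array([ 0.5221, -0.1959,  0.0937]), np.float64(0.00010183394670415201))
centre [ 0.5608 -0.2185  0.0988] [np.float64(-16.57613833885891), np.float64(-30.968484338632855), np.float64(167.10712667729794), np.float64(149.6070220114214)] [np.float64(0.024406183503416383), np.float64(0.0427232685229545), np.float64(0.013405793619727146), np.float64(0.045049649114590945)]
top (115, -35) [0.6293 0.1244 0.01  ]
top (-105, 70) [0.4655 0.3058 0.01  ]
top (-105, -35) [0.4259 0.2086 0.01  ]
scene (115, -35) [0.6311 0.125  0.01  ]
scene (-105, -35) [0.4322 0.2054 0.01  ]
head? (array([0.4714, 0.2277, 0.087 ]), np.float64(0.0001255127694039078))
head top z .088 [0.4705 0.2266 0.088 ]
knob end (array([0.5728, 0.1868, 0.0578]), np.float64(0.0017914458361420799))
```

```bash
cat > s4.py <<'E'
from h import *
from scipy.optimize import minimize
np.set_printoptions(precision=4,suppress=True)
im={n:np.load(n+'0.npy') for n in ['scene','top']}
cal={n:imaging.get_calibration(n) for n in im}
def P(n,X):
    c=cal[n]; p=(np.array(c['mtx'])@(np.array(c['R'])@X.T+np.array(c['t'])[:,None])); return (p[:2]/p[2]).T
# ---- rest
def rest_cost(p,ns):
    x,y,a=p; s=0
    R=np.array([[np.cos(a),-np.sin(a)],[np.sin(a),np.cos(a)]])
    for n in ns:
        g=cv2.GaussianBlur(im[n].mean(2),(0,0),0.7)
        c=[]
        for X,Y in [(-.105,-.035),(.115,-.035),(.115,.07),(-.105,.07)]:
            w=R@[X,Y]+[x,y]; c+= [[*w,0],[*w,.01]]
        h=cv2.convexHull(P(n,np.array(c)).astype(np.float32))[:,0]
        cen=h.mean(0); num=[]
        for i in range(len(h)):
            A,B=h[i],h[(i+1)%len(h)]; L=np.linalg.norm(B-A)
            if L<6: continue
            t=np.linspace(.04,.96,int(L*2))[:,None]; q=A+t*(B-A); nn=np.array([B[1]-A[1],A[0]-B[0]])/L
            if nn@(cen-A)>0: nn=-nn
            o=q+nn*.7; ii=q-nn*.7
            f=lambda q: cv2.remap(g.astype(np.float32),q[:,0].astype(np.float32)[None],q[:,1].astype(np.float32)[None],cv2.INTER_LINEAR)[0]
            num.append(np.clip(f(o)-f(ii),-20,60))
        s-=np.concatenate(num).mean()
    return s
x0=[.536,.1985,np.radians(-22.4)]
for ns in (['top'],['scene'],['top','scene']):
    best=min((minimize(rest_cost,np.array(x0)+np.array([dx,dy,0]),args=(ns,),method='Nelder-Mead',options=dict(initial_simplex=np.array(x0)+np.array([dx,dy,0])+np.array([[0,0,0],[.003,0,0],[0,.003,0],[0,0,.02]]),xatol=1e-5,fatol=1e-4)) for dx in(-.003,0,.003) for dy in (-.003,0,.003)),key=lambda b:b.fun)
    x,y,a=best.x; R=np.array([[np.cos(a),-np.sin(a)],[np.sin(a),np.cos(a)]])
    print('rest',ns,best.x[:2],np.degrees(a),best.fun,'cup',R@[-.07,0]+[x,y])
# ---- valve
S=6
def gold(n,box):
    x0,y0,x1,y1=box; c=im[n][y0:y1,x0:x1]; d=c[...,0]-c[...,2]; return d
boxes={'top':(315,185,345,215),'scene':(195,208,218,232)}
def cyl(F,a,l0,l1,r,r1=None):
    u=np.cross(a,[0,0,1.]);u/=np.linalg.norm(u);v=np.cross(a,u);th=np.linspace(0,2*np.pi,40)
    ring=np.cos(th)[:,None]*u+np.sin(th)[:,None]*v
    return np.concatenate([F+l0*a+r*ring,F+l1*a+(r1 or r)*ring])
def render(n,p):
    F=np.array(p[:3]); az,L=p[3],p[4]; ln=.35
    a=np.array([np.sin(ln)*np.cos(az),np.sin(ln)*np.sin(az),np.cos(ln)])
    x0,y0,x1,y1=boxes[n]; m=np.zeros(((y1-y0)*S,(x1-x0)*S),np.uint8)
    b=cyl(F,a,-.03,0,.018)
    # clip the boss at canister top z=.092
    lo=b[:40];hi=b[40:]; t=np.clip((p[5]-lo[:,2])/(hi[:,2]-lo[:,2]),0,1)[:,None]; b=np.concatenate([lo+t*(hi-lo),hi])
    for pts in (b,cyl(F,a,0,L-.002,.011),cyl(F,a,L-.002,L,.011,.009)):
        q=(P(n,pts)-[x0,y0]+.5)*S-.5
        cv2.fillConvexPoly(m,cv2.convexHull(np.round(q*16).astype(np.int32)),255,cv2.LINE_AA,4)
    return cv2.resize(m,(x1-x0,y1-y0),interpolation=cv2.INTER_AREA)/255.
def vcost(p,ns,ret=False):
    s=0
    for n in ns:
        d=gold(n,boxes[n]); m=render(n,p); bg=np.median(d); 
        dd=np.clip((d-bg)/55.,0,1.)
        m=cv2.GaussianBlur(m,(0,0),.5)
        s+=((m-dd)**2).sum()
    return s+((p[5]-.092)/.002)**2*.05
for n in boxes: d=gold(n,boxes[n]); print(n,np.percentile(d,[5,50,80,90,95,99]))
for ns in (['top','scene'],):
    rs=[]
    for az in (-175,-160,-145):
      for L in (.026,.031,.036):
        p0=np.array([.548,-.2215,.099,np.radians(az),L,.092])
        sx=np.vstack([p0]+[p0+np.eye(6)[i]*[.004,.004,.004,.2,.004,.001][i] for i in range(6)])
        b=minimize(vcost,p0,args=(ns,),method='Nelder-Mead',options=dict(initial_simplex=sx,maxiter=3000,xatol=1e-5,fatol=1e-4)); rs.append(b)
    rs.sort(key=lambda b:b.fun)
    for b in rs[:4]: print('valve',ns,b.x[:3],np.degrees(b.x[3]),b.x[4:],b.fun)
p=rs[0].x; np.save('valve.npy',p)
out=[]
for n in boxes:
    d=gold(n,boxes[n]);dd=np.clip((d-np.median(d))/55,0,1);m=render(n,p)
    o=np.hstack([dd,m,abs(dd-m)]); out.append(cv2.resize((o*255).astype(np.uint8),(780,260),interpolation=cv2.INTER_NEAREST))
cv2.imwrite('pics/vfit.png',np.vstack(out))
E
python3 s4.py
```

```text
rest ['top'] [0.536  0.2014] -22.341416490869676 -22.20930290222168 cup [0.4713 0.228 ]
rest ['scene'] [0.5376 0.2   ] -21.898715275787755 -35.24884796142578 cup [0.4726 0.2261]
rest ['top', 'scene'] [0.5368 0.2007] -22.119317183695788 -56.73081588745117 cup [0.4719 0.227 ]
top [-3.5     0.5     7.75   48.525  67.7625 77.255 ]
scene [-6.5     1.     30.55   55.75   72.1125 86.1225]
valve ['top', 'scene'] [ 0.5467 -0.2219  0.0983] -168.86364074182436 [0.0294 0.0922] 9.527288112033016
valve ['top', 'scene'] [ 0.5466 -0.2219  0.0982] -168.16739726686077 [0.0294 0.0922] 9.534749228237574
valve ['top', 'scene'] [ 0.5467 -0.2219  0.0983] -168.35965845612117 [0.0293 0.0922] 9.536110621160013
valve ['top', 'scene'] [ 0.5466 -0.222   0.0984] -168.9318373788469 [0.0292 0.0923] 9.546296052797802
```

View pics/vfit.png

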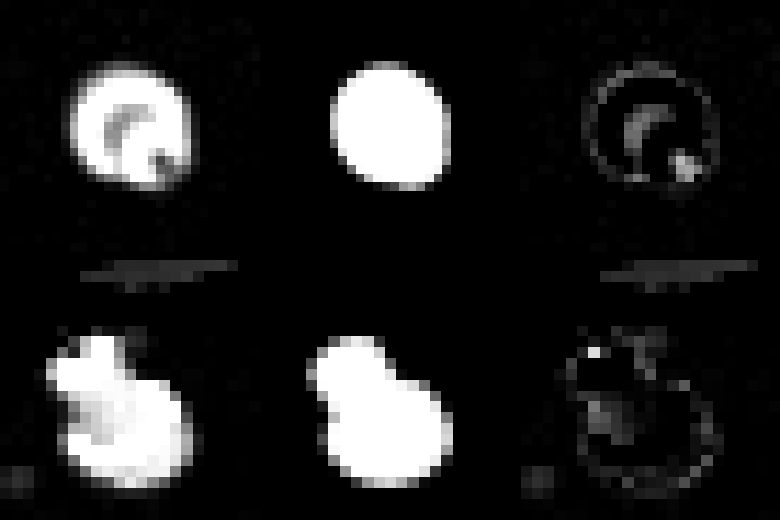

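>>> {"name": "drive_tool", "arguments": {
  "deltas": [
    [1,-2,0,0,0,0],
    [3,-5,0,0,0,0],
    [5,-9,0,0,0,0],
    [7,-13,0,0,0,0],
    [9,-17,0,0,0,0],
    [11,-21,0,0,0,0],
    [13,-24.5,0,0,0,0],
    [15,-28,0,0,0,0]
  ],
  "claw": 1,
  "squeeze": 30
}}

```text
time_s: 2.27
tcp_pos: [0.4047, 0.3497, 0.227]
eef_rot: [-90.0, 0.0, 157.5]
contact_force: [0.9, 1.1, 0.5]
gripper_width: 0.0876
```

>>> {"name": "drive_tool", "arguments": {
  "deltas": [
    [1.5,-3,0,0,0,0],
    [3,-6,0,0,0,0],
    [4.8,-9,-2,0,0,0],
    [6.2,-11.6,-4,0,0,0],
    [6.2,-11.6,-7,0,0,0],
    [6.2,-11.6,-9,0,0,0],
    [6.2,-11.6,-10,0,0,0],
    [6.2,-11.6,-10,0,0,0]
  ]
}}

```text
time_s: 2.93
tcp_pos: [0.4654, 0.2345, 0.1246]
eef_rot: [-89.8, -0.1, 157.4]
contact_force: [-0.8, -0.4, 0.2]
gripper_width: 0.0874
```

>>> {"name": "drive_tool", "arguments": {
  "deltas": [
    [0,0,0,0,0,0],
    [0,0,0,0,0,0],
    [0,0,-2,0,0,0],
    [0,0,-4,0,0,0],
    [0,0,-6,0,0,0],
    [0,0,-7.4,0,0,0],
    [0,0,-7.4,0,0,0],
    [0,0,-7.4,0,0,0]
  ]
}}

```text
time_s: 3.6
tcp_pos: [0.4667, 0.2362, 0.0534]
eef_rot: [-90.0, 0.0, 157.5]
contact_force: [0.3, 0.1, 0.5]
gripper_width: 0.0877
```

```bash
cat > crop.py <<'E'
from h import *
import sys
def crop(n,x0,y0,x1,y1,fn,s):
    c=imaging.capture(n)[y0:y1,x0:x1]; c=np.clip((c/255.)**0.6*255,0,255).astype(np.uint8)
    cv2.imwrite(f'pics/{fn}.png',cv2.resize(c[:,:,::-1],None,fx=s,fy=s,interpolation=cv2.INTER_CUBIC))
E
python3 -c "
from crop import *
crop('scene',245,110,320,200,'g1',6)
print(r.get_state()['tcp_pos'],r.get_state()['eef_rot'])"
```

```text
[0.46708527 0.23658482 0.0539726 ] [-9.00945215e+01  5.64307658e-02  1.57489853e+02]
```

View pics/g1.png

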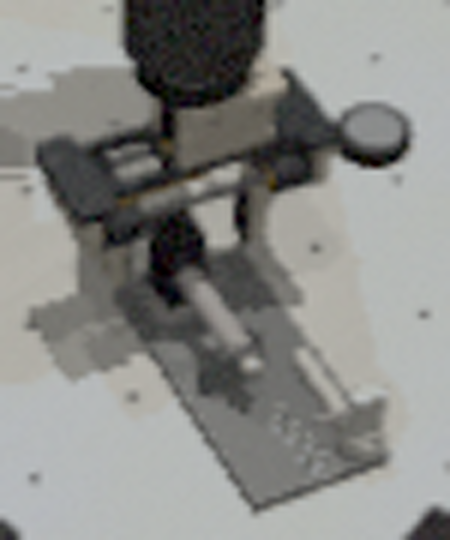

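>>> {"name": "drive_tool", "arguments": {
  "deltas": [
    [0.2,-0.4,-0.1,0,0,0],
    [0.45,-0.9,-0.1,0,0,0],
    [0.45,-0.9,-0.1,0,0,0],
    [0.45,-0.9,-0.1,0,0,0],
    [0.45,-0.9,-0.1,0,0,0],
    [0.45,-0.9,-0.1,0,0,0],
    [0.45,-0.9,-0.1,0,0,0],
    [0.45,-0.9,-0.1,0,0,0]
  ]
}}

```text
time_s: 4.32
tcp_pos: [0.4708, 0.2266, 0.0516]
eef_rot: [-90.0, 0.0, 157.4]
contact_force: [-0.2, -0.3, 0.5]
gripper_width: 0.0875
```

>>> {"name": "drive_tool", "arguments": {
  "deltas": [
    [0,0,0,0,0,0],
    [0,0,0,0,0,0],
    [0,0,0,0,0,0],
    [0,0,0,0,0,0],
    [0,0,0,0,0,0],
    [0,0,0,0,0,0],
    [0,0,0,0,0,0],
    [0,0,0,0,0,0]
  ],
  "claw": 0,
  "squeeze": 45
}}

```text
time_s: 4.98
tcp_pos: [0.4708, 0.2266, 0.0516]
eef_rot: [-90.0, 0.0, 157.4]
contact_force: [0.0, 0.7, 1.1]
gripper_width: 0.0398
```

>>> {"name": "drive_tool", "arguments": {
  "deltas": [
    [0,0,0,0,0,0],
    [0,0,0,0,0,0],
    [0,0,0,0,0,0],
    [0,0,0,0,0,0],
    [0,0,0,0,0,0],
    [0,0,0,0,0,0],
    [0,0,0,0,0,0],
    [0,0,0,0,0,0]
  ]
}}

```text
time_s: 5.65
tcp_pos: [0.471, 0.2267, 0.0516]
eef_rot: [-90.0, 0.0, 157.4]
contact_force: [0.8, 1.2, -0.1]
gripper_width: 0.0297
```

>>> {"name": "drive_tool", "arguments": {
  "deltas": [
    [0,0,0.5,0,0,0],
    [0,0,2,0,0,0],
    [0,0,5,0,0,0],
    [0,0,8,0,0,0],
    [0,0,11,0,0,0],
    [0,0,14,0,0,0],
    [0,0,17,0,0,0],
    [0,-2,18,0,0,0]
  ]
}}

```text
time_s: 6.32
tcp_pos: [0.4724, 0.2088, 0.2362]
eef_rot: [-90.3, 0.2, 157.6]
contact_force: [1.0, 0.0, -1.5]
gripper_width: 0.0298
```

>>> {"name": "drive_tool", "arguments": {
  "deltas": [
    [0,-2,1,0,0,0],
    [0.5,-5,1,0,0,0],
    [1,-8,1,0,0,0],
    [1.5,-11,1,0,0,0],
    [2,-14,1,0.02,-0.08,0],
    [2.5,-17,1,0.035,-0.15,0],
    [3,-20,1,0.05,-0.22,0],
    [3,-22,1,0.06,-0.26,0]
  ]
}}

```text
time_s: 6.98
tcp_pos: [0.4991, -0.016, 0.241]
eef_rot: [-99.1, 12.5, 156.4]
contact_force: [-0.5, 0.1, -2.1]
gripper_width: 0.0297
```

```bash
python3 -c "
from h import *
save('scene','sc2')
print(r.get_state()['tcp_pos'],r.get_state()['eef_rot'],r.get_state()['joints'])"
```

```text
[ 0.49738898 -0.01783663  0.24050021] [-99.11006157  12.48560429 156.32740632] [ 22.72726841  -6.63495745 -32.43932136   3.44597345 -49.04984532
  42.68589359]
```

View pics/sc2.png

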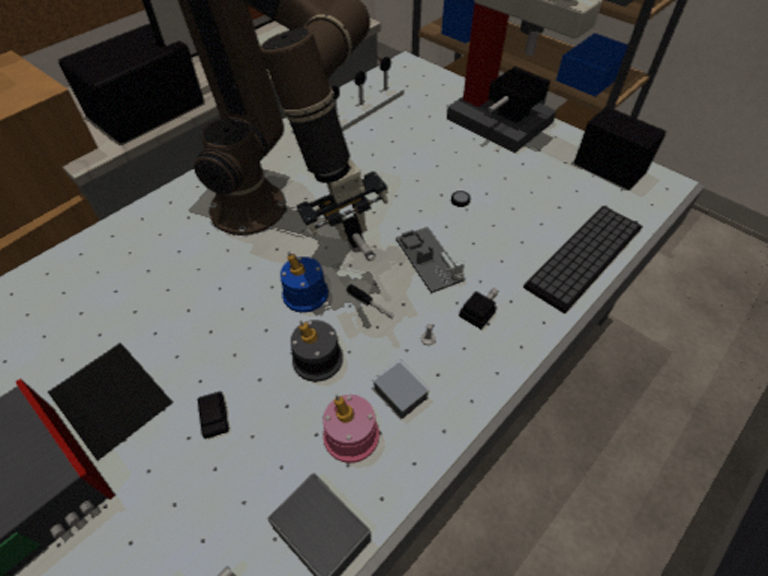

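```bash
cat > need.py <<'E'
from h import *
from scipy.spatial.transform import Rotation as Ro
import sys
az=np.radians(-167);F=np.array([.5467,-.2219,.0983])
a=np.array([np.sin(.35)*np.cos(az),np.sin(.35)*np.sin(az),np.cos(.35)])
v=np.cross([0,0,1.],a); v=v/np.linalg.norm(v)*.35
R0=Ro.from_euler('xyz',[-90,0,157.45],degrees=True); Rt=Ro.from_rotvec(v)*R0
if __name__=='__main__':
    np.set_printoptions(precision=4,suppress=True)
    s=r.get_state(); Rn=Ro.from_euler('xyz',s['eef_rot'],degrees=True)
    print('turn',(Rt*Rn.inv()).as_rotvec(),'a',a)
    d=s['tcp_pos']-F; print('t',s['time_s'],'height roof over foot mm',1e3*(d@a-.0416+.016),'lateral mm',1e3*(d-(d@a)*a))
    f=np.array(s['contact_force']);print('f',f,'along',f@a,'lat',f-(f@a)*a,'m',s['moment'])
    for h in map(float,sys.argv[1:]): print(h,'cm to go',100*(F+(h+.0256)*a-s['tcp_pos']))
E
python3 need.py .081
```

```text
turn [ 0.0181 -0.079   0.0021] a [-0.3341 -0.0771  0.9394]
t 7.0333 height roof over foot mm 108.71379623561313 lateral mm [ -4.4355 214.4237  16.0295]
f [-4.1033 -4.123  -4.6309] along -2.6611490459313503 lat [-4.9924 -4.3283 -2.1311] m [-0.951   2.0647 -0.2199]
0.081 cm to go [  1.3695 -21.2286  -4.2063]
```

>>> {"name": "drive_tool", "arguments": {
  "deltas": [
    [0,-2,0,0,-0.02,0],
    [0.3,-5,0,0.01,-0.04,0],
    [0.6,-8,0,0.018,-0.08,0.002],
    [0.9,-11,0,0.018,-0.08,0.002],
    [1.2,-14,0,0.018,-0.08,0.002],
    [1.4,-17,-1,0.018,-0.08,0.002],
    [1.4,-20,-2,0.018,-0.08,0.002],
    [1.4,-21.2,-3,0.018,-0.08,0.002]
  ]
}}

```text
time_s: 7.7
tcp_pos: [0.5141, -0.2281, 0.2108]
eef_rot: [-101.9, 16.1, 155.8]
contact_force: [1.1, -1.1, -2.2]
gripper_width: 0.0298
```

>>> {"name": "drive_tool", "arguments": {
  "deltas": [
    [0,0,-0.5,0,0,0],
    [0,0,-1,0,0,0],
    [0,0,-1.2,0,0,0],
    [0,0,-1.2,0,0,0],
    [0,0,-1.2,0,0,0],
    [0,0,-1.2,0,0,0],
    [0,0,-1.2,0,0,0],
    [0,0,-1.2,0,0,0]
  ]
}}

```text
time_s: 8.37
tcp_pos: [0.515, -0.225, 0.2001]
eef_rot: [-101.9, 16.2, 155.9]
contact_force: [-1.3, 0.2, -1.9]
gripper_width: 0.0299
```

```bash
python3 need.py .081; python3 -c "
from crop import *
crop('scene',165,165,265,255,'v1s',7)
crop('top',280,150,380,240,'v1t',7)"
```

```text
turn [ 0.0009 -0.0002 -0.0026] a [-0.3341 -0.0771  0.9394]
t 8.3667 height roof over foot mm 80.84356247113526 lateral mm [3.913  5.0858 1.8094]
f [-1.3421  0.2092 -1.8948] along -1.347615059554062 lat [-1.7923  0.1053 -0.6288] m [-0.3123  1.4163  0.0108]
0.081 cm to go [-0.3965 -0.5098 -0.1662]
```

View pics/v1s.png

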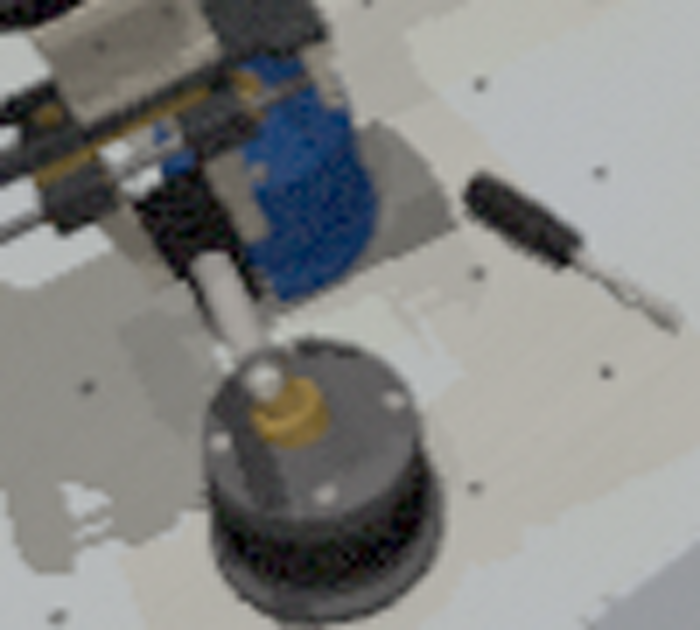

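View pics/v1t.png

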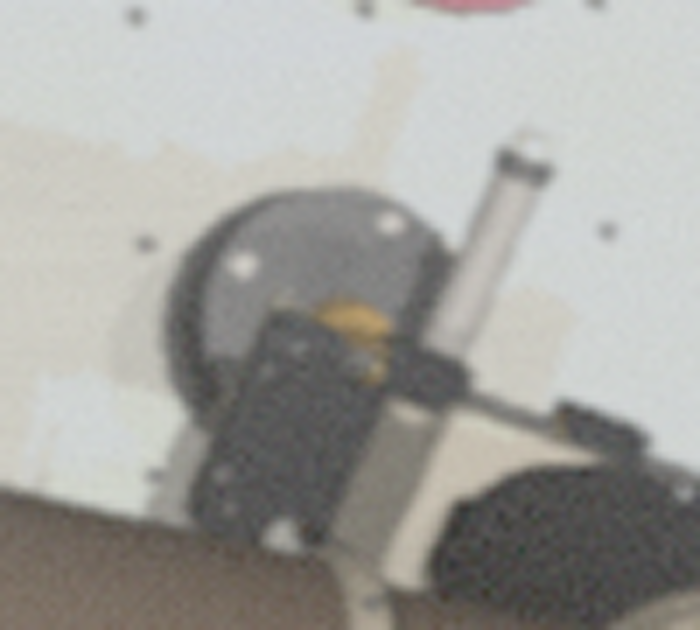

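```bash
python3 -c "
from need import *
np.set_printoptions(precision=4,suppress=True)
s=r.get_state(); Rn=Ro.from_euler('xyz',s['eef_rot'],degrees=True)
up=-Rn.apply([0,1,0]); x=Rn.apply([1,0,0]); z=Rn.apply([0,0,1]); print('up',up,'x',x,'z',z)
x=x*np.sign(x[0])
for d in (.107,.111,.115):
  p=s['tcp_pos']+(-.0416+.045)*up+d*x; print(d,p,proj('scene',p),proj('top',p))
q=s['tcp_pos']+(-.0416+.078)*up; print('head top',q,proj('scene',q))
print('cup rim',proj('scene',s['tcp_pos']-.0416*up),proj('top',s['tcp_pos']-.0416*up))
print(tri((202.9,218.2),(355.3,171.)))
"
```

```text
up [-0.3335 -0.0771  0.9396] x [-0.8765  0.3924 -0.2789] z [-0.3472 -0.9166 -0.1984]
0.107 [ 0.6076 -0.2675  0.2329] [202.0348 218.3984] [355.7038 171.2467]
0.111 [ 0.6111 -0.269   0.234 ] [202.3674 219.1639] [356.3657 169.7761]
0.115 [ 0.6146 -0.2706  0.2352] [202.702 219.934] [357.0286 168.3032]
head top [ 0.5028 -0.228   0.2341] [189.5692 192.1671]
cup rim [199.354  209.0133] [333.9133 204.7164]
(array([ 0.6087, -0.2658,  0.2332]), np.float64(0.0014454065830618304))
```

>>> {"name": "drive_tool", "arguments": {
  "deltas": [
    [-0.2,-0.3,-0.1,0,0,0],
    [-0.4,-0.6,-0.17,0,0,0],
    [-0.4,-0.6,-0.17,0,0,0],
    [-0.23,-0.56,-0.64,0,0,0],
    [-0.06,-0.52,-1.11,0,0,0],
    [0.1,-0.48,-1.58,0,0,0],
    [0.27,-0.45,-2.05,0,0,0],
    [0.44,-0.41,-2.52,0,0,0]
  ]
}}

```text
time_s: 9.13
tcp_pos: [0.5193, -0.2294, 0.1735]
eef_rot: [-101.9, 16.1, 155.9]
contact_force: [0.2, -0.4, -3.0]
gripper_width: 0.0301
```

>>> {"name": "drive_tool", "arguments": {
  "deltas": [
    [0,0,0,0,0,0],
    [0,0,0,0,0,0],
    [0,0,0,0,0,0],
    [0,0,0,0,0,0],
    [0,0,0,0,0,0],
    [0,0,0,0,0,0],
    [0,0,0,0,0,0],
    [0,0,0,0,0,0]
  ]
}}

```text
time_s: 9.8
tcp_pos: [0.5192, -0.2296, 0.1745]
eef_rot: [-101.9, 16.2, 155.9]
contact_force: [0.1, 0.9, -2.8]
gripper_width: 0.0298
```

```bash
python3 need.py .048 .043; python3 -c "
from crop import *
crop('scene',165,165,265,255,'v2s',7)"
```

```text
turn [ 0.0008 -0.0008 -0.0017] a [-0.3341 -0.0771  0.9394]
t 9.8 height roof over foot mm 55.752033749631906 lateral mm [-0.2989 -1.3939 -0.2208]
f [ 0.0929  0.8577 -2.8318] along -2.757287861699701 lat [-0.8283  0.645  -0.2416] m [-0.2868  1.3952 -0.0205]
0.048 cm to go [ 0.2889  0.1992 -0.7061]
0.043 cm to go [ 0.4559  0.2378 -1.1758]
```

View pics/v2s.png

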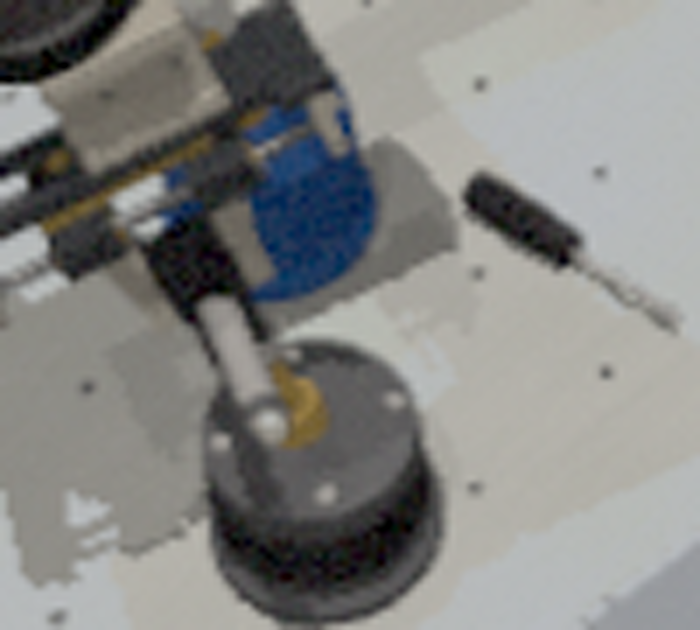

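>>> {"name": "drive_tool", "arguments": {
  "deltas": [
    [0.033,0.008,-0.094,0,0,0],
    [0.067,0.015,-0.188,0,0,0],
    [0.1,0.023,-0.282,0,0,0],
    [0.134,0.031,-0.376,0,0,0],
    [0.167,0.039,-0.47,0,0,0],
    [0.2,0.046,-0.564,0,0,0],
    [0.234,0.054,-0.658,0,0,0],
    [0.267,0.062,-0.752,0,0,0]
  ]
}}

```text
time_s: 10.52
tcp_pos: [0.522, -0.2289, 0.1668]
eef_rot: [-101.9, 16.2, 155.9]
contact_force: [-0.3, 0.6, -0.9]
gripper_width: 0.03
```

>>> {"name": "drive_tool", "arguments": {
  "deltas": [
    [0.033,0.008,-0.094,0,0,0],
    [0.067,0.015,-0.188,0,0,0],
    [0.1,0.023,-0.282,0,0,0],
    [0.134,0.031,-0.376,0,0,0],
    [0.134,0.031,-0.376,0,0,0],
    [0.134,0.031,-0.376,0,0,0],
    [0.134,0.031,-0.376,0,0,0],
    [0.134,0.031,-0.376,0,0,0]
  ]
}}

```text
time_s: 11.18
tcp_pos: [0.5237, -0.2287, 0.1636]
eef_rot: [-101.9, 16.2, 155.9]
contact_force: [-2.0, 0.5, 5.0]
gripper_width: 0.0297
```

```bash
python3 need.py .043
```

```text
turn [ 0.0011  0.0001 -0.0018] a [-0.3341 -0.0771  0.9394]
t 11.1833 height roof over foot mm 43.93429622287599 lateral mm [ 0.1822 -1.4788 -0.0566]
f [-2.0016  0.4843  4.9568] along 5.287701148617206 lat [-0.235   0.8921 -0.0103] m [0.2648 1.1388 0.1691]
0.043 cm to go [ 0.013   0.1551 -0.0821]
```

>>> {"name": "drive_tool", "arguments": {
  "deltas": [
    [0.017,0.004,-0.047,0,0,0],
    [0.033,0.008,-0.094,0,0,0],
    [0.05,0.012,-0.141,0,0,0],
    [0.067,0.015,-0.188,0,0,0],
    [0.084,0.019,-0.235,0,0,0],
    [0.1,0.023,-0.282,0,0,0],
    [0.1,0.023,-0.282,0,0,0],
    [0.1,0.023,-0.282,0,0,0]
  ]
}}

```text
time_s: 11.85
tcp_pos: [0.5246, -0.2285, 0.161]
eef_rot: [-101.9, 16.2, 155.9]
contact_force: [-3.9, 1.7, 7.5]
gripper_width: 0.0298
```

```bash
python3 need.py .043; python3 -c "
from crop import *
crop('scene',165,165,265,255,'v3s',7)
crop('top',280,150,380,240,'v3t',7)"
```

```text
turn [ 0.0011  0.0001 -0.0019] a [-0.3341 -0.0771  0.9394]
t 11.85 height roof over foot mm 41.13602097030171 lateral mm [ 0.2385 -1.4562 -0.0347]
f [-3.8979  1.6657  7.5368] along 8.253698262645628 lat [-1.1402  2.3024 -0.2165] m [0.5393 1.3386 0.289 ]
0.043 cm to go [-0.0861  0.1312  0.1786]
```

View pics/v3s.png

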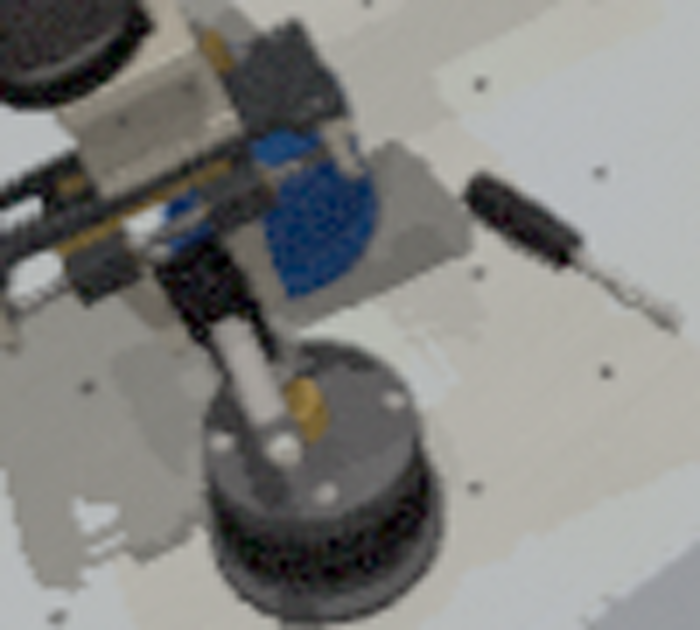

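View pics/v3t.png

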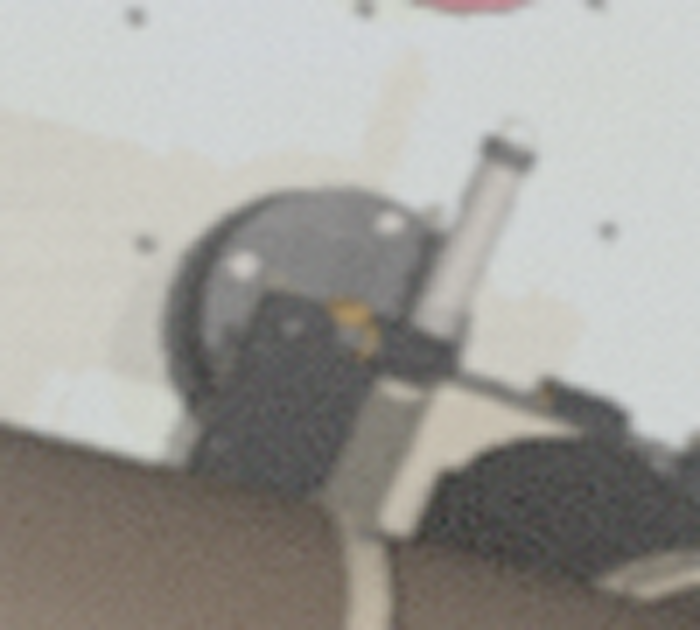

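>>> {"name": "drive_tool", "arguments": {
  "deltas": [
    [-0.067,-0.015,0.188,0,0,0],
    [-0.134,-0.03,0.376,0,0,0],
    [-0.134,0.1,0.376,0,0,0],
    [-0.13,0.22,0.39,0,0,0],
    [-0.1,0.23,0.3,0,0,0],
    [-0.067,0.235,0.2,0,0,0],
    [-0.033,0.242,0.11,0,0,0],
    [-0.033,0.242,0.11,0,0,0]
  ]
}}

```text
time_s: 12.62
tcp_pos: [0.5243, -0.2263, 0.1614]
eef_rot: [-101.9, 16.2, 155.9]
contact_force: [-1.8, -4.8, 5.4]
gripper_width: 0.0297
```

```bash
python3 need.py .043
```

```text
turn [ 0.0013 -0.0004 -0.0017] a [-0.3341 -0.0771  0.9394]
t 12.6167 height roof over foot mm 41.538047820152244 lateral mm [0.0368 0.8223 0.0806]
f [-1.7574 -4.7522  5.4104] along 6.03605827166966 lat [ 0.2593 -4.2866 -0.2598] m [-1.6349  0.7405 -0.5297]
0.043 cm to go [-0.0525 -0.0935  0.1293]
```

>>> {"name": "drive_tool", "arguments": {
  "deltas": [
    [0.017,-0.046,-0.047,0,0,0],
    [0.033,-0.072,-0.094,0,0,0],
    [0.05,-0.068,-0.141,0,0,0],
    [0.067,-0.065,-0.188,0,0,0],
    [0.084,-0.061,-0.235,0,0,0],
    [0.1,-0.057,-0.282,0,0,0],
    [0.1,-0.057,-0.282,0,0,0],
    [0.1,-0.057,-0.282,0,0,0]
  ]
}}

```text
time_s: 13.28
tcp_pos: [0.5253, -0.2263, 0.1587]
eef_rot: [-101.9, 16.2, 155.9]
contact_force: [-1.6, -1.3, 5.7]
gripper_width: 0.0295
```

```bash
python3 need.py .043;  python3 -c "
from crop import *
crop('scene',165,165,265,255,'v4s',7)"
```

```text
turn [ 0.0006 -0.0005 -0.0018] a [-0.3341 -0.0771  0.9394]
t 13.2833 height roof over foot mm 38.624993302966914 lateral mm [0.0376 0.5042 0.0548]
f [-1.5723 -1.2975  5.7146] along 5.993498080942902 lat [ 0.4302 -0.8351  0.0844] m [-0.6887  0.6839 -0.1964]
0.043 cm to go [-0.1499 -0.0842  0.4055]
```

View pics/v4s.png

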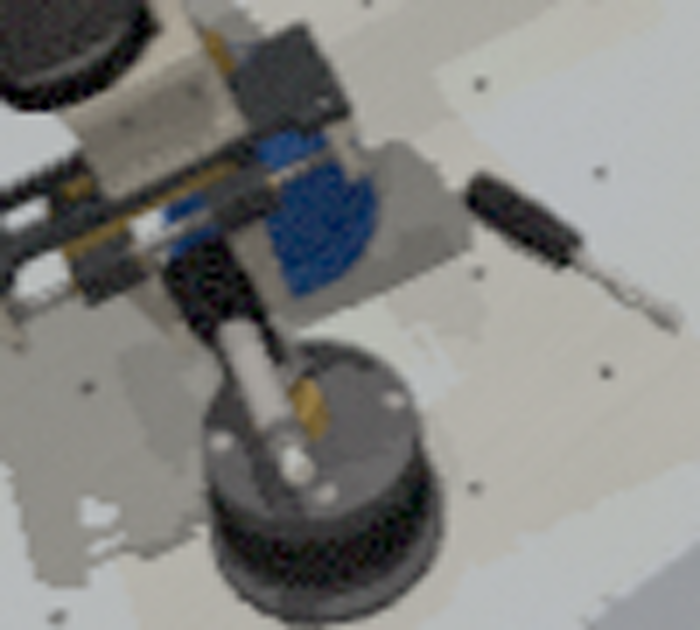

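>>> {"name": "drive_tool", "arguments": {
  "deltas": [
    [0.025,0.006,-0.07,0,0,0],
    [0.05,0.012,-0.141,0,0,0],
    [0.075,0.017,-0.211,0,0,0],
    [0.1,0.023,-0.282,0,0,0],
    [0.125,0.029,-0.352,0,0,0],
    [0.15,0.035,-0.423,0,0,0],
    [0.167,0.039,-0.47,0,0,0],
    [0.167,0.039,-0.47,0,0,0]
  ]
}}

```text
time_s: 14.0
tcp_pos: [0.5269, -0.2259, 0.1539]
eef_rot: [-101.9, 16.2, 155.9]
contact_force: [-0.9, -1.3, 5.7]
gripper_width: 0.03
```

```bash
python3 need.py .043
```

```text
turn [ 0.0005 -0.0005 -0.0018] a [-0.3341 -0.0771  0.9394]
t 14.0 height roof over foot mm 33.54972667373497 lateral mm [-0.0133  0.5254  0.0384]
f [-0.8814 -1.3308  5.6842] along 5.736673450927462 lat [ 1.0353 -0.8883  0.2953] m [-0.616   0.6799 -0.1697]
0.043 cm to go [-0.3144 -0.1254  0.8839]
```

>>> {"name": "drive_tool", "arguments": {
  "deltas": [
    [0.017,0.004,-0.047,0,0,0],
    [0.033,0.008,-0.094,0,0,0],
    [0.05,0.012,-0.141,0,0,0],
    [0.067,0.015,-0.188,0,0,0],
    [0.084,0.019,-0.235,0,0,0],
    [0.1,0.023,-0.282,0,0,0],
    [0.1,0.023,-0.282,0,0,0],
    [0.1,0.023,-0.282,0,0,0]
  ]
}}

```text
time_s: 14.67
tcp_pos: [0.5279, -0.2258, 0.1516]
eef_rot: [-101.9, 16.2, 155.9]
contact_force: [-4.0, -0.7, 10.0]
gripper_width: 0.0298
```

```bash
python3 need.py .043
```

```text
turn [ 0.0007 -0.0002 -0.002 ] a [-0.3341 -0.0771  0.9394]
t 14.6667 height roof over foot mm 31.05430333120379 lateral mm [0.0803 0.4886 0.0687]
f [-4.0388 -0.709  10.029 ] along 10.82509369183687 lat [-0.422   0.126  -0.1397] m [-0.2898  1.0887 -0.0491]
0.043 cm to go [-0.4071 -0.141   1.1153]
```

>>> {"name": "drive_tool", "arguments": {
  "deltas": [
    [0.01,0.002,-0.03,0,0,0],
    [0.02,0.005,-0.06,0,0,0],
    [0.033,0.008,-0.094,0,0,0],
    [0.04,0.01,-0.12,0,0,0],
    [0.04,0.01,-0.12,0,0,0],
    [0.04,0.01,-0.12,0,0,0],
    [0.04,0.01,-0.12,0,0,0],
    [0.04,0.01,-0.12,0,0,0]
  ]
}}

```text
time_s: 15.33
tcp_pos: [0.5282, -0.2257, 0.1506]
eef_rot: [-101.9, 16.2, 155.9]
contact_force: [-4.1, -1.2, 12.0]
gripper_width: 0.0295
```

```bash
python3 need.py .043;python3 -c "
from crop import *
crop('scene',165,165,265,255,'v5s',7)"
```

```text
turn [ 0.0008 -0.0001 -0.002 ] a [-0.3341 -0.0771  0.9394]
t 15.3333 height roof over foot mm 29.981328673651095 lateral mm [0.1035 0.4827 0.0765]
f [-4.1452 -1.2096 12.02  ] along 12.769538354134987 lat [ 0.1212 -0.2246  0.0247] m [-0.1337  1.2328  0.0538]
0.043 cm to go [-0.4453 -0.1487  1.2153]
```

View pics/v5s.png

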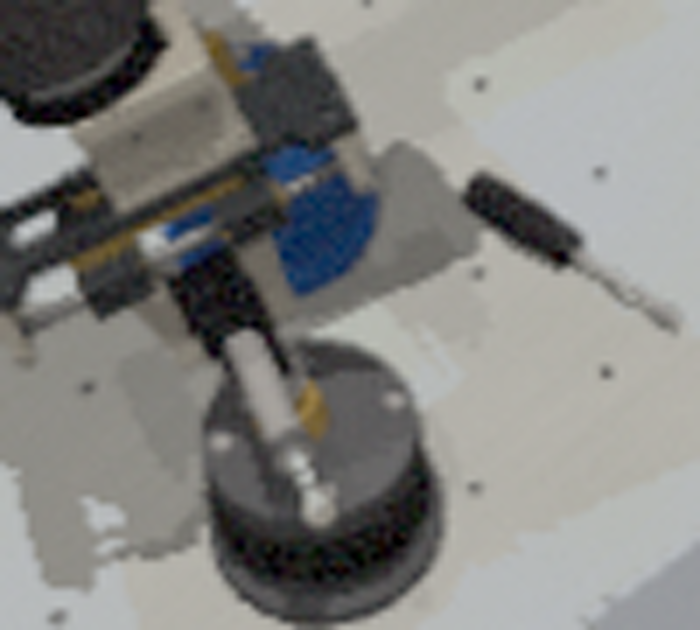

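>>> {"name": "drive_tool", "arguments": {
  "deltas": [
    [0.01,0.002,-0.03,0,0,0],
    [0.02,0.004,-0.06,0,0,0],
    [0.02,0.004,-0.06,0,0,0],
    [0.02,0.004,-0.06,0,0,0],
    [0.02,0.004,-0.06,0,0,0],
    [0.02,0.004,-0.06,0,0,0],
    [0.02,0.004,-0.06,0,0,0],
    [0.02,0.004,-0.06,0,0,0]
  ]
}}

```text
time_s: 16.05
tcp_pos: [0.5284, -0.2257, 0.15]
eef_rot: [-101.9, 16.2, 155.9]
contact_force: [-5.3, -0.3, 12.7]
gripper_width: 0.0299
```

>>> {"name": "drive_tool", "arguments": {
  "deltas": [
    [0,0,0,0,0,0],
    [0,0,0,0,0,0],
    [0,0,0,0,0,0],
    [0,0,0,0,0,0],
    [0,0,0,0,0,0],
    [0,0,0,0,0,0],
    [0,0,0,0,0,0],
    [0,0,0,0,0,0]
  ]
}}

```text
time_s: 16.72
tcp_pos: [0.5284, -0.2257, 0.1501]
eef_rot: [-101.9, 16.2, 155.9]
contact_force: [-4.9, -1.3, 12.1]
gripper_width: 0.0297
```

```bash
python3 need.py .075
```

```text
turn [ 0.0008 -0.     -0.0021] a [-0.3341 -0.0771  0.9394]
t 16.7167 height roof over foot mm 29.44972400272717 lateral mm [0.1099 0.4869 0.0791]
f [-4.9415 -1.3337 12.0897] along 13.110649114831476 lat [-0.5611 -0.3224 -0.226 ] m [-0.0516  1.2439  0.0823]
0.075 cm to go [-1.5329 -0.4     4.271 ]
```

>>> {"name": "drive_tool", "arguments": {
  "deltas": [
    [-0.067,-0.015,0.188,0,0,0],
    [-0.2,-0.046,0.564,0,0,0],
    [-0.4,-0.09,1.13,0,0,0],
    [-0.67,-0.15,1.88,0,0,0],
    [-1.0,-0.23,2.82,0,0,0],
    [-1.34,-0.31,3.76,0,0,0],
    [-1.67,-0.39,4.7,0,0,0],
    [-1.8,-0.4,5.7,0,0,0]
  ]
}}

```text
time_s: 17.38
tcp_pos: [0.509, -0.2295, 0.2065]
eef_rot: [-101.9, 16.1, 155.8]
contact_force: [-0.1, 0.3, -2.7]
gripper_width: 0.0296
```

>>> {"name": "drive_tool", "arguments": {
  "deltas": [
    [0,1,1,0,0,0],
    [-0.3,3,2,0,0,0],
    [-0.6,6,3,0,0,0],
    [-0.9,9,3.5,0,0.03,0],
    [-1.2,12,3.5,-0.015,0.08,0],
    [-1.5,15,3.5,-0.03,0.14,0],
    [-1.8,18,3.5,-0.05,0.21,0],
    [-2,21,3.5,-0.065,0.28,0]
  ]
}}

```text
time_s: 18.05
tcp_pos: [0.4891, -0.0186, 0.2428]
eef_rot: [-91.9, 2.8, 157.5]
contact_force: [2.1, -0.1, -3.2]
gripper_width: 0.03
```

```bash
cat > back.py <<'E'
from need import *
np.set_printoptions(precision=4,suppress=True)
s=r.get_state(); Rn=Ro.from_euler('xyz',s['eef_rot'],degrees=True)
print('turn',(R0*Rn.inv()).as_rotvec(),'to grasp cm',100*(np.array([.4709,.2267,.0516])-s['tcp_pos']),s['time_s'],s['contact_force'])
E
python3 back.py
```

```text
turn [-0.0122  0.0588 -0.0019] to grasp cm [ -1.8169  24.5302 -19.1168] 18.05 [ 2.1077 -0.1335 -3.1916]
```

>>> {"name": "drive_tool", "arguments": {
  "deltas": [
    [-0.2,3,0,-0.005,0.02,0],
    [-0.5,6,0,-0.01,0.04,0],
    [-0.8,9.5,0,-0.012,0.059,-0.002],
    [-1.1,13,0,-0.012,0.059,-0.002],
    [-1.4,16.5,0,-0.012,0.059,-0.002],
    [-1.6,20,-2,-0.012,0.059,-0.002],
    [-1.8,23,-5,-0.012,0.059,-0.002],
    [-1.8,24.5,-8,-0.012,0.059,-0.002]
  ]
}}

```text
time_s: 18.72
tcp_pos: [0.4725, 0.2289, 0.162]
eef_rot: [-90.3, 0.1, 157.5]
contact_force: [0.7, -0.5, -3.9]
gripper_width: 0.0299
```

>>> {"name": "drive_tool", "arguments": {
  "deltas": [
    [0,0,0,0,0,0],
    [0,0,-1,0,0,0],
    [0,0,-2,0,0,0],
    [0,0,-3,0,0,0],
    [0,0,-4,0,0,0],
    [0,0,-4,0,0,0],
    [0,0,-4,0,0,0],
    [0,0,-4,0,0,0]
  ]
}}

```text
time_s: 19.38
tcp_pos: [0.4726, 0.2251, 0.1218]
eef_rot: [-90.1, 0.0, 157.4]
contact_force: [0.2, 0.5, -3.1]
gripper_width: 0.0295
```

```bash
python3 back.py; python3 -c "
from crop import *
crop('scene',245,110,320,200,'b1',6)
crop('top',145,145,225,250,'b1t',5)"
```

```text
turn [-0.0019  0.0016  0.0005] to grasp cm [-0.1736  0.1603 -7.0162] 19.3833 [ 0.2223  0.498  -3.1042]
```

View pics/b1.png

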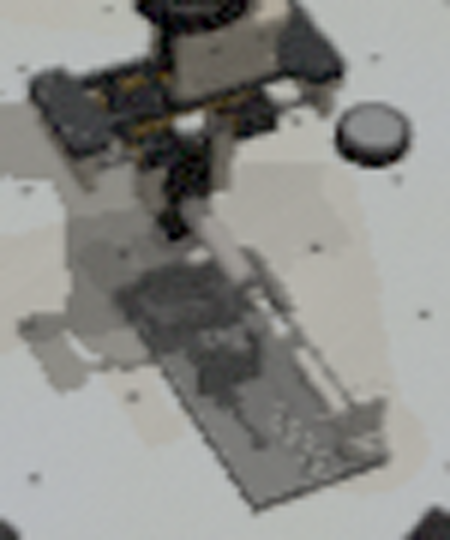

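View pics/b1t.png

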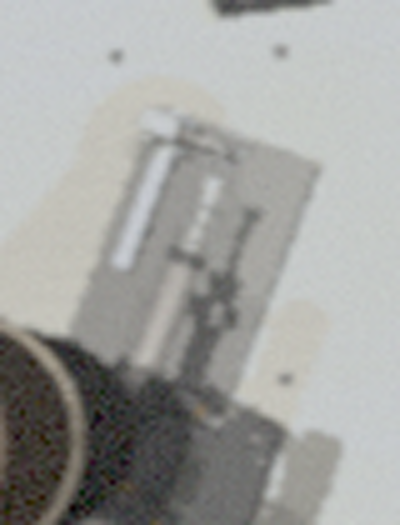

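>>> {"name": "drive_tool", "arguments": {
  "deltas": [
    [-0.1,0.1,-0.5,0,0,0],
    [-0.17,0.16,-1.5,0,0,0],
    [-0.17,0.16,-2.5,0,0,0],
    [-0.17,0.16,-3.5,0,0,0],
    [-0.17,0.16,-4.5,0,0,0],
    [-0.17,0.16,-5,0,0,0],
    [-0.17,0.16,-5,0,0,0],
    [-0.17,0.16,-5,0,0,0]
  ]
}}

```text
time_s: 20.15
tcp_pos: [0.4704, 0.2267, 0.0707]
eef_rot: [-90.0, -0.0, 157.4]
contact_force: [-0.8, 0.8, -2.1]
gripper_width: 0.0298
```

>>> {"name": "drive_tool", "arguments": {
  "deltas": [
    [0,0,-0.3,0,0,0],
    [0,0,-0.6,0,0,0],
    [0,0,-0.9,0,0,0],
    [0,0,-1.2,0,0,0],
    [0,0,-1.5,0,0,0],
    [0,0,-1.8,0,0,0],
    [0,0,-1.9,0,0,0],
    [0,0,-1.9,0,0,0]
  ]
}}

```text
time_s: 20.82
tcp_pos: [0.4704, 0.2267, 0.0519]
eef_rot: [-90.1, 0.0, 157.4]
contact_force: [0.1, -0.1, -2.5]
gripper_width: 0.0305
```

```bash
python3 back.py; python3 -c "
from crop import *
crop('scene',245,110,320,200,'b2',6)"
```

```text
turn [-0.0012  0.0006  0.0001] to grasp cm [ 0.0526 -0.0021 -0.0344] 20.8167 [ 0.0884 -0.1264 -2.5309]
```

View pics/b2.png

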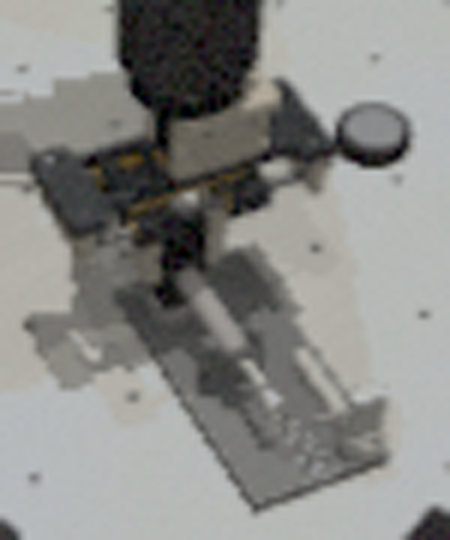

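Seated, with no force from the fences. I'll touch down by a hair, then open.

>>> {"name": "drive_tool", "arguments": {
  "deltas": [
    [0,0,-0.03,0,0,0],
    [0,0,-0.06,0,0,0],
    [0,0,-0.06,0,0,0],
    [0,0,-0.06,0,0,0],
    [0,0,-0.06,0,0,0],
    [0,0,-0.06,0,0,0],
    [0,0,-0.06,0,0,0],
    [0,0,-0.06,0,0,0]
  ]
}}

```text
time_s: 21.53
tcp_pos: [0.4705, 0.2269, 0.0517]
eef_rot: [-90.1, 0.0, 157.4]
contact_force: [-0.2, 0.5, -2.2]
gripper_width: 0.0299
```

>>> {"name": "drive_tool", "arguments": {
  "deltas": [
    [0,0,0,0,0,0],
    [0,0,0,0,0,0],
    [0,0,0,0,0,0],
    [0,0,0,0,0,0],
    [0,0,0,0,0,0],
    [0,0,0,0,0,0],
    [0,0,0,0,0,0],
    [0,0,0,0,0,0]
  ],
  "claw": 0.8
}}

```text
time_s: 22.2
tcp_pos: [0.4705, 0.2269, 0.0516]
eef_rot: [-90.1, 0.0, 157.4]
contact_force: [-0.5, 0.1, -0.2]
gripper_width: 0.0696
```

>>> {"name": "drive_tool", "arguments": {
  "deltas": [
    [0,0,0,0,0,0],
    [0,0,0,0,0,0],
    [0,0,0.5,0,0,0],
    [0,0,1.5,0,0,0],
    [0,0,3.5,0,0,0],
    [0,0,6,0,0,0],
    [0,0,9,0,0,0],
    [0,0,11,0,0,0]
  ]
}}

```text
time_s: 22.87
tcp_pos: [0.4712, 0.2272, 0.1653]
eef_rot: [-90.2, 0.1, 157.5]
contact_force: [0.8, 1.3, -0.1]
gripper_width: 0.0701
```

>>> {"name": "drive_tool", "arguments": {
  "deltas": [
    [0,1,1,0,0,0],
    [0,4,2,0,0,0],
    [0,7,2,0,0,0],
    [0,10,2,0,0,0],
    [0,13,2,0,0,0],
    [0,16,2,0,0,0],
    [0,18,2,0,0,0],
    [0,19,2,0,0,0]
  ]
}}

```text
time_s: 23.53
tcp_pos: [0.4701, 0.4196, 0.1814]
eef_rot: [-90.1, 0.0, 157.5]
contact_force: [1.0, -1.7, 0.2]
gripper_width: 0.0699
```

```bash
python3 back.py; python3 -c "
from crop import *
crop('scene',250,125,325,205,'c1',8)
crop('top',145,145,225,250,'c1t',6)
for n in ('scene','top'):
    np.save(n+'1.npy',np.mean([imaging.capture(n).astype(float) for _ in range(3)],0))
"
```

```text
turn [-0.0014  0.0008 -0.0013] to grasp cm [  0.0838 -19.2853 -12.9765] 23.5333 [ 0.9521 -1.7262  0.2241]
```

View pics/c1.png

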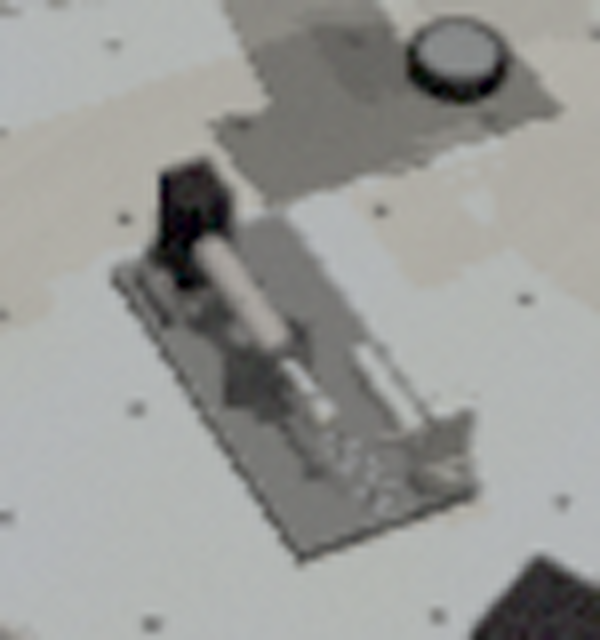

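View pics/c1t.png

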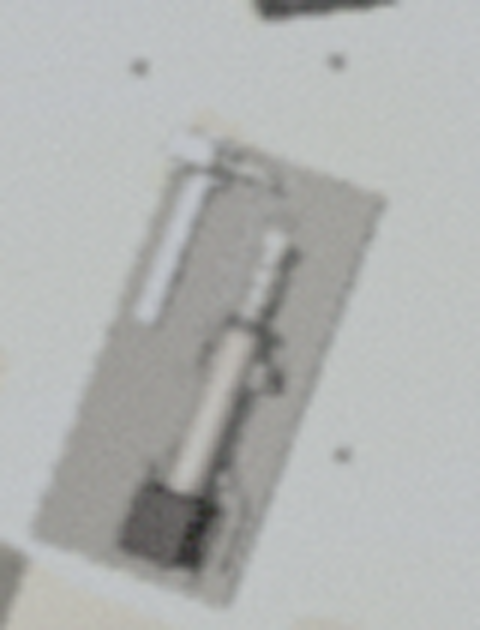

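```bash
cat > prof.py <<'E'
from h import *
from scipy.ndimage import map_coordinates
a=np.radians(-22.2); O=np.array([.5365,.2007]); 
R=np.array([[np.cos(a),-np.sin(a)],[np.sin(a),np.cos(a)]])
def W(x,y,z): 
    w=R@[x,y]+O; return np.array([*w,z])
def torest(n,uv,z): return 1e3*(R.T@(at_z(n,uv,z)[:2]-O))
def rect(im,n,z,x0,x1,y0,y1,step=.0005):
    xs=np.arange(x0,x1,step);ys=np.arange(y1,y0,-step)
    q=np.array([[proj(n,W(x,y,z)) for x in xs] for y in ys])
    return np.stack([map_coordinates(im[...,c],[q[...,1],q[...,0]],order=3) for c in range(3)],-1),xs,ys
if __name__=='__main__':
    np.set_printoptions(precision=0,suppress=True,linewidth=200)
    out=[]
    for n in ('top','scene'):
        for k in '01':
            im=np.load(n+k+'.npy'); g,xs,ys=rect(im,n,.055,.02,.13,-.03,.07)
            out.append(g)
            # line max across |y|<5mm
            for lo,hi in((-.004,.004),):
                m=(ys>lo)&(ys<hi); print(n,k,'x30..',g[m].mean(2).mean(0)[20:160:4])
    top=np.hstack(out[:2]);bot=np.hstack(out[2:])
    o=np.clip((np.vstack([top,bot])/255)**.6*255,0,255).astype(np.uint8)
    o=cv2.resize(o,None,fx=1.7,fy=1.45)
    cv2.imwrite('pics/rect.png',o[:,:,::-1])
E
python3 prof.py
```

```text
Traceback (most recent call last):
  File "prof.py", line 17, in <module>
    im=np.load(n+k+'.npy'); g,xs,ys=rect(im,n,.055,.02,.13,-.03,.07)
                                    ~~~~^^^^^^^^^^^^^^^^^^^^^^^^^^^^
  File "prof.py", line 10, in rect
    q=np.array([[proj(n,W(x,y,z)) for x in xs] for y in ys])
                 ~~~~^^^^^^^^^^^^
  File "h.py", line 6, in proj
    c=imaging.get_calibration(name); p=np.array(c['mtx'])@(np.array(c['R'])@np.array(X,float)+np.array(c['t'])); return p[:2]/p[2]
ValueError: time passes only in moves, steps and waits
```

```bash
sed -i 's/imaging.get_calibration(name)/CAL(name)/g' h.py
cat >> h.py <<'E'
import functools
@functools.lru_cache(None)
def CAL(name): return imaging.get_calibration(name)
E
python3 prof.py
```

```text
top 0 x30.. [ 69.  70.  87. 113. 133. 138. 128. 112. 102.  99.  98.  98.  99. 104. 109. 110. 105. 104. 108. 110. 112. 113. 112. 111. 112. 113. 110. 109. 110. 110. 112. 112. 111. 110. 111.]
top 1 x30.. [ 76.  85. 108. 124. 126. 124. 129. 136. 137. 130. 126. 133. 140. 138. 129. 122. 129. 135. 136. 138. 145. 150. 150. 142. 126. 113. 106. 102. 103. 109. 114. 115. 115. 114. 116.]
scene 0 x30.. [ 65.  83. 103. 118. 121. 109.  88.  68.  55.  49.  49.  53.  56.  58.  60.  61.  63.  66.  69.  70.  70.  71.  74.  80.  83.  81.  78.  75.  69.  63.  63.  71.  80.  87.  87.]
scene 1 x30.. [ 41.  56.  79.  95. 100. 100. 104. 106. 108. 111. 115. 119. 118. 109.  96.  89.  94. 108. 121. 129. 131. 127. 115.  96.  78.  68.  68.  71.  69.  65.  65.  71.  80.  86.  87.]
```

View pics/rect.png

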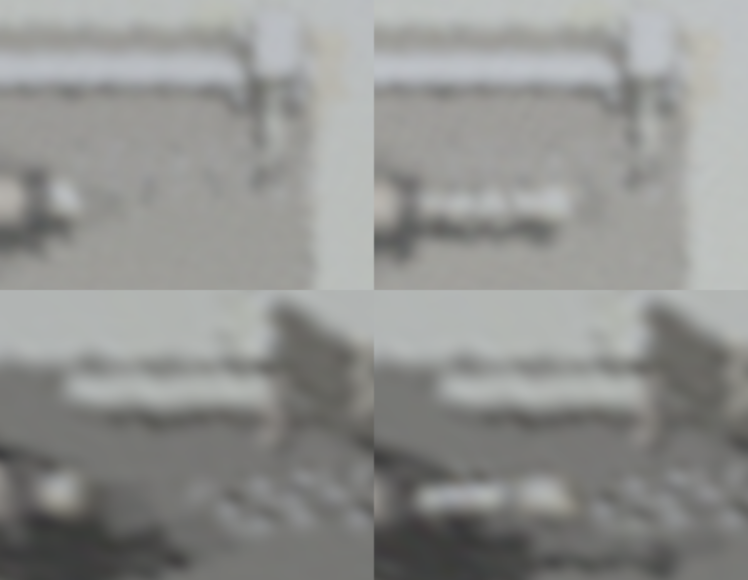

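```bash
cat > mk.py <<'E'
from prof import *
import sys
np.set_printoptions(precision=2,suppress=True)
s=r.get_state(); print(s['time_s'],s['tcp_pos']*1000,s['eef_rot'],s['joints'],s['contact_force'],s['gripper_width'])
for a_ in sys.argv[1:]:
    x,y,z=map(float,a_.split(',')); print(a_,'cm',100*(W(x/1e3,y/1e3,z/1e3)-s['tcp_pos']))
print('dir x',R[:,0])
E
python3 mk.py 100.5,52,120 100.5,52,40
```

```text
23.9333 [470.6 415.9 182. ] [-90.12   0.01 157.39] [ 59.25  17.87  -9.24  -0.01 -62.77   8.14] [0.24 0.46 1.19] 0.07011273675342229
100.5,52,120 cm [ 17.86 -20.5   -6.2 ]
100.5,52,40 cm [ 17.86 -20.5  -14.2 ]
dir x [ 0.93 -0.38]
```

>>> {"name": "drive_tool", "arguments": {
  "deltas": [
    [0.5,-0.5,0,0,0,-0.05],
    [1.5,-1.5,0,0,0,-0.15],
    [3,-3.5,0,0,0,-0.26],
    [5,-5.5,0,0,0,-0.37],
    [7,-8,0,0,0,-0.48],
    [9,-10,0,0,0,-0.59],
    [11,-12.5,0,0,0,-0.7],
    [13,-15,0,0,0,-0.81]
  ],
  "claw": 0.55
}}

```text
time_s: 24.6
tcp_pos: [0.6012, 0.265, 0.1821]
eef_rot: [-90.1, 0.0, 110.7]
contact_force: [0.1, 0.8, 0.0]
gripper_width: 0.048
```

>>> {"name": "drive_tool", "arguments": {
  "deltas": [
    [1.5,-1.5,0,0,0,-0.11],
    [3,-3.5,0,0,0,-0.22],
    [4.5,-5.2,0,0,0,-0.33],
    [4.9,-5.5,-1,0,0,-0.44],
    [4.9,-5.5,-2,0,0,-0.55],
    [4.9,-5.5,-3,0,0,-0.66],
    [4.9,-5.5,-4,0,0,-0.75],
    [4.9,-5.5,-4,0,0,-0.755]
  ]
}}

```text
time_s: 25.27
tcp_pos: [0.6483, 0.2104, 0.1396]
eef_rot: [-90.0, 0.1, 67.5]
contact_force: [-0.3, -0.1, -0.4]
gripper_width: 0.0481
```

>>> {"name": "drive_tool", "arguments": {
  "deltas": [
    [0,0,0,0,0,0],
    [0,0,0,0,0,0],
    [0,0,0,0,0,0],
    [0,0,0,0,0,0],
    [0,0,0,0,0,0],
    [0,0,0,0,0,0],
    [0,0,0,0,0,0],
    [0,0,0,0,0,0]
  ]
}}

```text
time_s: 25.93
tcp_pos: [0.6495, 0.2119, 0.1417]
eef_rot: [-90.1, 0.0, 67.8]
contact_force: [-0.1, -0.3, -0.2]
gripper_width: 0.0479
```

```bash
python3 mk.py 100.5,52,80 100.5,52,40; python3 -c "
from crop import *
crop('scene',250,100,340,205,'d1',6)"
```

```text
25.9333 [649.49 211.86 141.74] [-90.11   0.01  67.79] [ 34.43  24.6   -4.63   0.11 -60.72 -56.69] [-0.07 -0.34 -0.25] 0.04791136654352656
100.5,52,80 cm [-0.03 -0.1  -6.17]
100.5,52,40 cm [ -0.03  -0.1  -10.17]
dir x [ 0.93 -0.38]
```

View pics/d1.png

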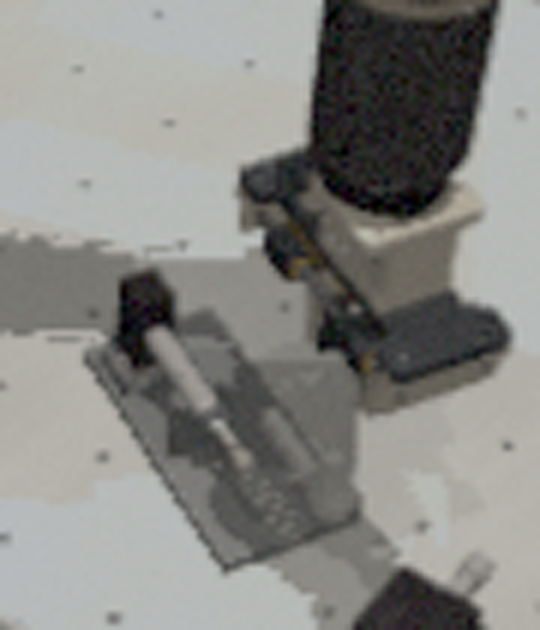

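>>> {"name": "drive_tool", "arguments": {
  "deltas": [
    [0,-0.1,-1,0,0,0],
    [0,-0.1,-2.5,0,0,0],
    [0,-0.1,-4,0,0,0],
    [0,-0.1,-5,0,0,0],
    [0,-0.1,-6,0,0,0],
    [0,-0.1,-7,0,0,0],
    [0,-0.1,-7,0,0,0],
    [0,-0.1,-7,0,0,0]
  ]
}}

```text
time_s: 26.65
tcp_pos: [0.6493, 0.2107, 0.071]
eef_rot: [-90.1, 0.1, 67.8]
contact_force: [-0.6, -0.5, -0.4]
gripper_width: 0.0483
```

```bash
python3 mk.py 100.5,52,40; python3 -c "
from crop import *
crop('scene',260,110,335,205,'d2',6)
crop('top',140,130,220,220,'d2t',6)"
```

```text
26.65 [649.3  210.67  71.01] [-90.07   0.07  67.78] [ 34.35  28.29  -8.83   0.12 -52.9  -56.64] [-0.59 -0.49 -0.39] 0.04830942435671241
100.5,52,40 cm [-0.01  0.02 -3.1 ]
dir x [ 0.93 -0.38]
```

View pics/d2.png

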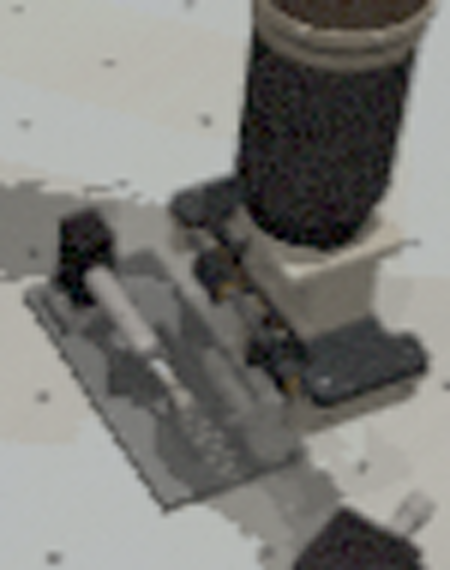

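View pics/d2t.png

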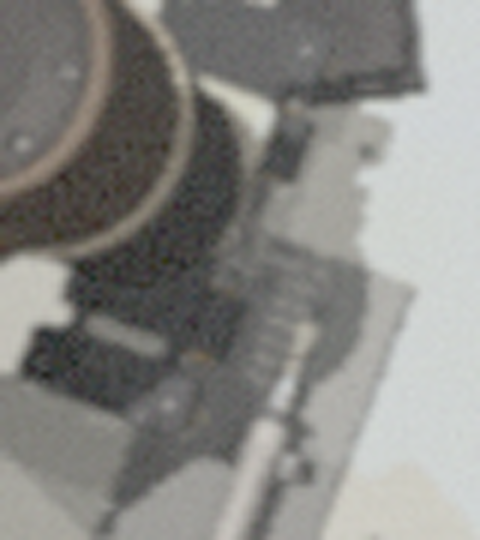

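>>> {"name": "drive_tool", "arguments": {
  "deltas": [
    [0,0,-0.4,0,0,0],
    [0,0,-0.8,0,0,0],
    [0,0,-1.2,0,0,0],
    [0,0,-1.6,0,0,0],
    [0,0,-2,0,0,0],
    [0,0,-2.4,0,0,0],
    [0,0,-2.8,0,0,0],
    [0,0,-2.8,0,0,0]
  ]
}}

```text
time_s: 27.42
tcp_pos: [0.6489, 0.2105, 0.0424]
eef_rot: [-90.0, 0.1, 67.8]
contact_force: [-0.3, -0.6, -0.1]
gripper_width: 0.0485
```

>>> {"name": "drive_tool", "arguments": {
  "deltas": [
    [0,0,0,0,0,0],
    [0,0,0,0,0,0],
    [0,0,0,0,0,0],
    [0,0,0,0,0,0],
    [0,0,0,0,0,0],
    [0,0,0,0,0,0],
    [0,0,0,0,0,0],
    [0,0,0,0,0,0]
  ],
  "claw": 0,
  "squeeze": 10
}}

```text
time_s: 28.08
tcp_pos: [0.6495, 0.2109, 0.0438]
eef_rot: [-90.1, 0.0, 67.8]
contact_force: [-1.4, 0.8, 0.5]
gripper_width: 0.0139
```

```bash
python3 mk.py 100.5,52,40 77.5,52,40
```

```text
28.0833 [649.48 210.94  43.81] [-90.11   0.    67.78] [ 34.36  29.92 -10.2    0.12 -49.83 -56.65] [-1.38  0.81  0.51] 0.013936370223852794
100.5,52,40 cm [-0.03 -0.01 -0.38]
77.5,52,40 cm [-2.16  0.86 -0.38]
dir x [ 0.93 -0.38]
```

>>> {"name": "drive_tool", "arguments": {
  "deltas": [
    [-0.15,0.06,0,0,0,0],
    [-0.45,0.18,0,0,0,0],
    [-0.8,0.32,0,0,0,0],
    [-1.2,0.49,0,0,0,0],
    [-1.6,0.65,0,0,0,0],
    [-1.9,0.77,0,0,0,0],
    [-2.1,0.85,0,0,0,0],
    [-2.1,0.85,0,0,0,0]
  ]
}}

```text
time_s: 28.75
tcp_pos: [0.6278, 0.2197, 0.0438]
eef_rot: [-90.1, 0.0, 67.8]
contact_force: [-1.9, 0.7, 3.8]
gripper_width: 0.014
```

```bash
python3 mk.py; python3 -c "
from prof import *
for n in ('scene','top'):
    im=np.mean([imaging.capture(n).astype(float) for _ in range(2)],0); np.save(n+'2.npy',im)
out=[]
for n in ('scene','top'):
    g,xs,ys=rect(np.load(n+'2.npy'),n,.055,.04,.12,-.03,.05); out.append(g)
o=np.clip((np.hstack(out)/255)**.5*255,0,255).astype(np.uint8)
cv2.imwrite('pics/e1.png',cv2.resize(o,None,fx=2.4,fy=2.4,interpolation=cv2.INTER_CUBIC)[:,:,::-1])
"
```

```text
28.75 [627.84 219.74  43.78] [-90.08   0.    67.79] [ 36.09  28.57 -12.67   0.1  -48.72 -58.36] [-1.87  0.71  3.83] 0.014017616715328175
dir x [ 0.93 -0.38]
```

View pics/e1.png

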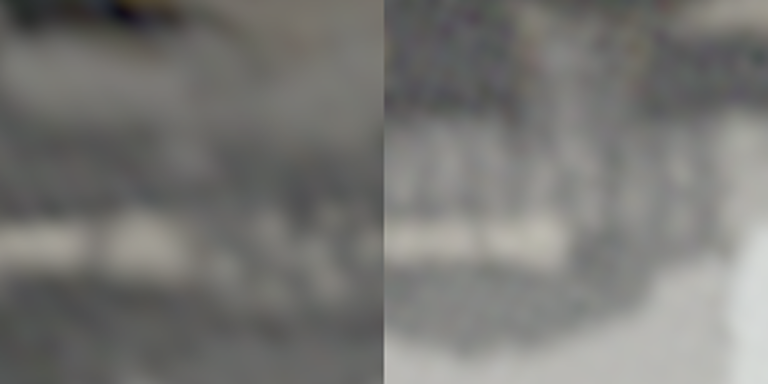

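>>> {"name": "drive_tool", "arguments": {
  "deltas": [
    [0,0,0,0,0,0],
    [0,0,0,0,0,0],
    [0,0,0,0,0,0],
    [0,0,0,0,0,0],
    [0,0,0,0,0,0],
    [0,0,0,0,0,0],
    [0,0,0,0,0,0],
    [0,0,0,0,0,0]
  ],
  "claw": 0.55
}}

```text
time_s: 29.62
tcp_pos: [0.6284, 0.2193, 0.0436]
eef_rot: [-90.1, 0.0, 67.8]
contact_force: [0.7, 0.1, -0.3]
gripper_width: 0.0481
```

>>> {"name": "drive_tool", "arguments": {
  "deltas": [
    [0,0,1,0,0,0],
    [0,0,3,0,0,0],
    [0,0,5,0,0,0],
    [-0.5,1,7,0,0,0],
    [-1.5,3.5,9,0,0,0],
    [-3,6.5,11,0,0,0],
    [-4,9.5,12,0,0,0],
    [-5,12.5,13,0,0,0]
  ]
}}

```text
time_s: 30.28
tcp_pos: [0.5782, 0.3457, 0.1764]
eef_rot: [-90.2, -0.1, 67.8]
contact_force: [-0.6, 0.0, -1.1]
gripper_width: 0.0481
```

>>> {"name": "drive_tool", "arguments": {
  "deltas": [
    [-0.5,3,0,0,0,0],
    [-1,6,0,0,0,0],
    [-1.5,9,0,0,0,0],
    [-2,11,0,0,0,0],
    [-2,12,0,0,0,0],
    [-2,12,0,0,0,0],
    [-2,12,0,0,0,0],
    [-2,12,0,0,0,0]
  ]
}}

```text
time_s: 30.95
tcp_pos: [0.5587, 0.4632, 0.1737]
eef_rot: [-90.1, 0.0, 67.7]
contact_force: [0.7, -0.2, 0.1]
gripper_width: 0.0486
```

```bash
python3 mk.py; python3 -c "
from prof import *
for n in ('scene','top'):
    im=np.mean([imaging.capture(n).astype(float) for _ in range(3)],0); np.save(n+'3.npy',im)
out=[]
for n in ('scene','top'):
    g,xs,ys=rect(np.load(n+'3.npy'),n,.055,.04,.12,-.03,.05); out.append(g)
o=np.clip((np.hstack(out)/255)**.6*255,0,255).astype(np.uint8)
cv2.imwrite('pics/e2.png',cv2.resize(o,None,fx=2.4,fy=2.4,interpolation=cv2.INTER_CUBIC)[:,:,::-1])
for n in ('scene','top'):
    im=np.load(n+'3.npy');x0,y0,x1,y1=(255,130,325,200) if n=='scene' else (145,160,215,245)
    c=np.clip((im[y0:y1,x0:x1]/255)**.6*255,0,255).astype(np.uint8); cv2.imwrite(f'pics/e2{n}.png',cv2.resize(c,None,fx=7,fy=7,interpolation=cv2.INTER_CUBIC)[:,:,::-1])
"
```

```text
30.95 [558.69 463.23 173.73] [-90.1    0.04  67.73] [ 55.04  27.07   3.81   0.11 -66.76 -77.35] [ 0.67 -0.22  0.07] 0.04861660057739888
dir x [ 0.93 -0.38]
```

View pics/e2.png

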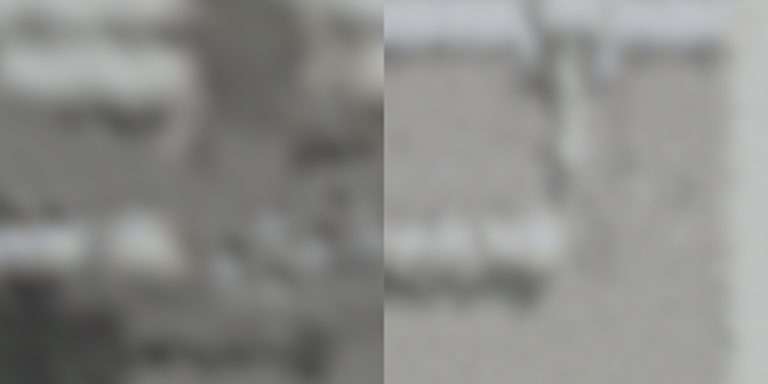

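View pics/e2scene.png

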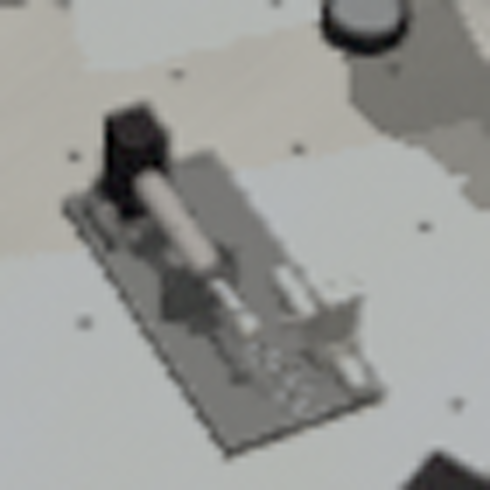

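View pics/e2top.png

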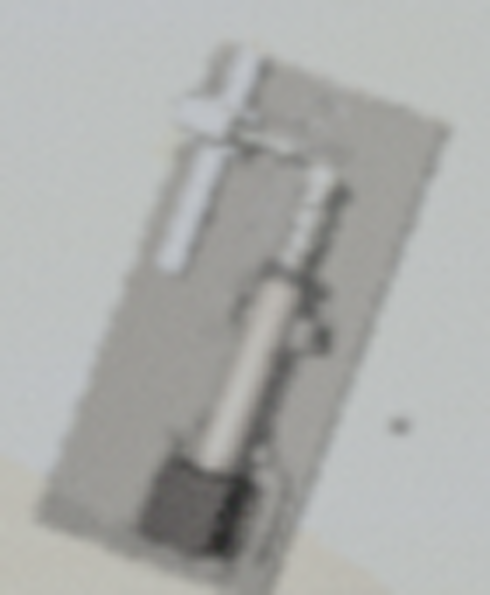

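```bash
python3 -c "
from prof import *
for n,(x0,y0,x1,y1) in (('scene',(262,138,290,166)),('top',(158,208,186,242))):
    a=np.load(n+'0.npy').mean(2)[y0:y1,x0:x1].astype(np.float32);b=np.load(n+'3.npy').mean(2)[y0:y1,x0:x1].astype(np.float32)
    print(n,cv2.phaseCorrelate(a,b,cv2.createHanningWindow(a.shape[::-1],cv2.CV_32F)),abs(a-b).mean())
for n in ('top','scene'):
    g,xs,ys=rect(np.load(n+'3.npy'),n,.055,.06,.1,-.01,.03)
    np.set_printoptions(precision=0,suppress=True,linewidth=200)
    for lo,hi,l in((-.004,.004,'knob'),(.016,.024,'pointer')):
        m=(ys>lo)&(ys<hi); print(n,l,g[m].mean(2).mean(0)[10:70:2], 'x from 65 step 1')
"
```

```text
scene ((-0.2979862968731286, 0.29783079910933274), 0.9645707734425862) 7.310268
top ((0.17054544694259377, 0.5629052336480989), 0.9543292027932626) 5.7627506
top knob [135. 136. 137. 139. 140. 143. 146. 150. 151. 150. 146. 139. 132. 124. 118. 113. 109. 106. 104. 102. 102. 103. 104. 107. 110. 112. 113. 114. 114. 114.] x from 65 step 1
top pointer [110. 110. 110. 111. 111. 109. 106. 102.  98.  97.  99. 107. 118. 129. 136. 137. 133. 128. 123. 118. 114. 111. 108. 106. 105. 105. 107. 110. 113. 114.] x from 65 step 1
scene knob [114. 120. 125. 129. 131. 132. 130. 127. 122. 115. 106.  96.  86.  78.  72.  69.  68.  69.  70.  71.  71.  69.  67.  65.  64.  65.  68.  72.  77.  81.] x from 65 step 1
scene pointer [61. 60. 60. 61. 62. 64. 67. 70. 74. 78. 81. 83. 82. 78. 73. 68. 63. 61. 60. 61. 63. 65. 67. 68. 68. 67. 67. 66. 66. 66.] x from 65 step 1
```

```bash
python3 -c "
from h import *
s=r.get_state();print(s['time_s'],s['contact_force'])
print(r.close_job())"
```

```text
31.25 [0.00402248 0.760004   0.29656682]
the job is handed in; nothing more can be done
None
```

I took the gauge from its rest, pressed it fully home on the black mount's leaning valve, put it back with the rod out, and slid the marker to the rod's end. The job was handed in at 31.3 s, and no verdict was reported.

- **Pressing:** I held the gauge on the valve for more than 1 s at about 14–15 N. That figure is the reading less the free-air baseline, so it could be about 1 N off. The force sat at about 8 N while the rod came out. It then rose about 1.4 N per mm once the roof met the stem.
- **First contact:** The gauge first caught on the valve, about 1.5 mm to one side, with up to about 10.5 N and the rod not moving. I backed off, shifted it about 2 mm and it went in cleanly.
- **Rod:** It came out about 34–35 mm, judging by the pictures. The fingers closed only on the gauge's head and the marker's fin.
- **Gauge back in its rest:** It was set down at the same tool height as when I picked it up. The pictures show it upright in the fences, about 1.5 mm from where it lay at the start (6 mm allowed).
- **Marker:** The two cameras put the pointer 2.1 mm and 0.9 mm beyond the rod's end. The arm's own positions put it about 1 mm short. These disagree, but all are within the 4 mm allowed, so I left it there.
- **Bystanders:** I saw none of them move in the pictures I took, though I did not measure them separately at the end.

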